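# Load the balance bar with bottle carriers

### The arm

A 6-joint arm with a two-finger parallel gripper is mounted at the origin on a cart in front of the work surface, level with it; the furniture and walls round the work are solid. World frame = base frame: x ahead of the robot, y to its left, z up, the work surface at z = 0. Lengths are in mm, angles in rad, forces in N, time in s.
With the tool pointing down it reaches from about 400 to 925 mm from the base axis. Payload 12.5 kg.
Tool frame: the origin (TCP) lies midway between the tips of the shut fingers; the grasp point (between the pads) lies 19 mm behind it; z points along the fingers, y is the line along which they close (so a half turn about z gives the same grasp; the last joint's range is limited). The gripper opens to 95 mm and grips with 3 to 60 N. Pads are 20 mm wide; open, the fingers measure 119 mm over their backs; the gripper's body (75 mm by 180 mm) begins 59 mm behind the grasp point.
Start: joints at [1.007, 0.491, 1.559, -0, 1.092, -0.106], TCP at [276.222, 560.668, 214.661] pointing down, gripper open.
Joint ranges: [-3.1, 3.1], [-0.84, 2.19], [0.05, 2.79], [-1.13, 4.28], [0.06, 2.93], [-2.69, 2.69]. Speed limits (rad/s): [2.22, 2.22, 2.79, 3.14, 3.14, 3.14].

### API

Orientations are given as [roll, pitch, yaw] about the fixed x, y, z axes, in that order (R = Rz(yaw) Ry(pitch) Rx(roll)).
In Python, from cell import state, read_camera, job_done gives the robot as it stands.
- The arm moves only by the tool carry_out, never from a script. Its argument "moves" is a list of rows, each an object with "slide": the shift along the tool's x, y, z as a fraction of full scale, a list of three; "spin": the turn about the tool's z as a fraction of full scale. A call has 1 to 12 rows; each row shifts and turns the commanded pose from where the row before left it, along the tool's axes as they then stand; what a row does not reach is not made up. Full scale, the value 1, is 0.4 m for a shift and 30 degrees for a turn. A row lasts 1/12 s, in which the tool goes at most 41.7 mm and 7.16 degrees, less where a joint would pass 70% of its speed; a pose out of reach is approached as far as the arm can. A call with a number of a shift or a turn outside -1 to 1 is refused whole. A call with a gripper value outside its range is refused whole. "hand" is the closure, from 0 (fully open) to 1 (shut), set as the call begins (left out, the last holds). The fingers move at their own pace and stop on an object; the grip force is fixed at half the most. Time passes only in rows, so rows that do not move let the fingers close. It gives the time, the measured TCP pose, the force, the opening and the grip force at its end, in the units of the state.
- state(): the state, without advancing time (a new reading comes with each control period).
- read_camera(name): name is "scene" or "top"; returns a dict with "color" (480x640x3 uint8, red, green, blue), "K" (3x3 intrinsics, pixels), "R" (3x3) and "t" (3): a world point X has camera coordinates R X + t. Camera axes: x right, y down, z forward; pixel columns grow to the right and rows downward; lengths in mm; the calibration is good to about 2 mm. A picture is of the moment at which its call begins. There is no depth.
- job_done(): hands the job in; it is judged then, once.
The state is a dict: "t": time; "joints": joint angles; "qvel": joint speeds; "tau": joint torques, N m; "eef_pos": TCP position; "tcp_rot": TCP orientation; "ft_force": force on the tool from outside, world axes, zero at the start; "moment": the same for the moment, N m; "opening": opening from 0.0 (shut) to 1.0 (fully open); "grip_force": force on a finger pad.
Only numpy, scipy, OpenCV 4.12 (cv2) and the standard library are available. Lean on these libraries where they do the work, as an engineer would, in place of code of your own. Each camera call takes 0.05 s, during which the arm holds its last target. There are 200 camera calls.

### The job

Hang the four metal bottle carriers on the pivoting balance bar, alternately left and right: first the two double carriers on the two outer seats, and when both hang and the bar is level, the two single carriers on the two inner seats, so that the bar ends level again. Keep the carriers upright, never let the bar swing down onto its stop, and leave the three standing cartons where they are.

Things in the scene. Friction and masses are not known exactly. Their poses are not given: they have to be found in the camera images.
- bar (a joint): Tilt of the balance bar about its pivot, rad: 0 level, positive = left (+y) end up; stops at +-0.24. Damped and spring-centred, 2.7 Nm/rad: one double carrier alone on an outer seat tilts it about 0.13, so that seat sinks 20 mm and the opposite one rises 20 mm; one single carrier alone on an inner seat: about 0.04. Settles within 1 s. Round steel rod 12 mm thick, 380 mm long, axis 200 mm above the table.
- rack: Fixed stand of the bar: flat dark steel foot 100 x 240 x 12 mm, post 18 mm thick, pivot housing 34 mm across in the middle of the bar (top 217 mm high). Origin on the table under the pivot; its y axis runs along the bar to the left, its x axis points across the bar, away from the robot.
- seat_outer_left (a point): Seat: the point on top of the rod at the outer left place, 150 mm to the left (+y) of the pivot (206 mm above the table when level; moves with the bar), midway between two dark collars (22 mm across, 8 mm thick, 37 mm free between them).
- seat_outer_right (a point): Seat: the point on top of the rod at the outer right place, 150 mm to the right (-y) of the pivot (206 mm above the table when level; moves with the bar), midway between two dark collars (22 mm across, 8 mm thick, 37 mm free between them).
- seat_inner_left (a point): Seat: the point on top of the rod at the inner left place, 75 mm to the left (+y) of the pivot (206 mm above the table when level; moves with the bar), midway between two dark collars (22 mm across, 8 mm thick, 37 mm free between them).
- seat_inner_right (a point): Seat: the point on top of the rod at the inner right place, 75 mm to the right (-y) of the pivot (206 mm above the table when level; moves with the bar), midway between two dark collars (22 mm across, 8 mm thick, 37 mm free between them).
- double_a: Double carrier, loose, about 240 g: bright aluminium tray, spine and hook with two small brown bottles fixed on it; 64 mm wide (y), x from -24 to +28 mm, 166 mm high, standing upright. Origin centre of the underside, z up, x out of the open side of its hook. May hang either way round.
- double_b: Double carrier, loose, about 240 g: bright aluminium tray, spine and hook with two small brown bottles fixed on it; 64 mm wide (y), x from -24 to +28 mm, 166 mm high, standing upright. Origin centre of the underside, z up, x out of the open side of its hook. May hang either way round.
- single_a: Single carrier, loose, about 140 g: bright aluminium tray, spine and hook with one small brown bottle fixed on it; 36 mm wide (y), x from -24 to +28 mm, 166 mm high, standing upright. Origin centre of the underside, z up, x out of the open side of its hook. May hang either way round.
- single_b: Single carrier, loose, about 140 g: bright aluminium tray, spine and hook with one small brown bottle fixed on it; 36 mm wide (y), x from -24 to +28 mm, 166 mm high, standing upright. Origin centre of the underside, z up, x out of the open side of its hook. May hang either way round.
- double_a_hook (a point): The point that rests on a seat: underside of this carrier's hook plate (24 mm wide), 120 mm above its origin. In front a lip reaches down to 110 mm, behind (x = -9) a back stop to 108 mm; bottle tops at 78 mm. The rod enters sideways through the gap from 78 to 108 mm, then the carrier is lowered onto the seat.
- double_b_hook (a point): The point that rests on a seat: underside of this carrier's hook plate (24 mm wide), 120 mm above its origin. In front a lip reaches down to 110 mm, behind (x = -9) a back stop to 108 mm; bottle tops at 78 mm. The rod enters sideways through the gap from 78 to 108 mm, then the carrier is lowered onto the seat.
- single_a_hook (a point): The point that rests on a seat: underside of this carrier's hook plate (24 mm wide), 120 mm above its origin. In front a lip reaches down to 110 mm, behind (x = -9) a back stop to 108 mm; bottle tops at 78 mm. The rod enters sideways through the gap from 78 to 108 mm, then the carrier is lowered onto the seat.
- single_b_hook (a point): The point that rests on a seat: underside of this carrier's hook plate (24 mm wide), 120 mm above its origin. In front a lip reaches down to 110 mm, behind (x = -9) a back stop to 108 mm; bottle tops at 78 mm. The rod enters sideways through the gap from 78 to 108 mm, then the carrier is lowered onto the seat.
- double_a_tab (a point): Centre, 148 mm above its origin, of this carrier's upright grip tab: plain plate 10 mm thick (along x), 26 mm wide (y), from 124 to 166 mm up, straight above the hook.
- double_b_tab (a point): Centre, 148 mm above its origin, of this carrier's upright grip tab: plain plate 10 mm thick (along x), 26 mm wide (y), from 124 to 166 mm up, straight above the hook.
- single_a_tab (a point): Centre, 148 mm above its origin, of this carrier's upright grip tab: plain plate 10 mm thick (along x), 26 mm wide (y), from 124 to 166 mm up, straight above the hook.
- single_b_tab (a point): Centre, 148 mm above its origin, of this carrier's upright grip tab: plain plate 10 mm thick (along x), 26 mm wide (y), from 124 to 166 mm up, straight above the hook.
- carton_left: Bystander: slim printed carton standing upright, 34 x 34 x 132 mm, loose; origin centre of its underside. Do not disturb.
- carton_mid: Bystander: slim printed carton standing upright, 34 x 34 x 117 mm, loose; origin centre of its underside. Do not disturb.
- carton_right: Bystander: slim printed carton standing upright, 34 x 34 x 135 mm, loose; origin centre of its underside. Do not disturb.

How it is judged (in metres and radians):
On the way:
1. both double carriers hang on the outer seats, one on each side, the bar is level, and both single carriers still stand on the table ((((distance between double_a_hook and seat_outer_left below 0.015 m and contact force between double_a and bar above 0.2 N) and (distance between double_b_hook and seat_outer_right below 0.015 m and contact force between double_b and bar above 0.2 N)) or ((distance between double_b_hook and seat_outer_left below 0.015 m and contact force between double_b and bar above 0.2 N) and (distance between double_a_hook and seat_outer_right below 0.015 m and contact force between double_a and bar above 0.2 N))) and value of joint bar between -0.06 and 0.06 rad and height (world z) of each of single_a, single_b below 0.01 m), for 0.2 s.
At the end, for the whole second after the job is handed in: The double carriers hang on the two outer seats and the single carriers on the two inner seats, one of each kind per side (hook within 15 mm of the seat point, resting on the bar), the bar level within 0.06 rad, everything at rest (under 0.05 m/s) ((((distance between double_a_hook and seat_outer_left below 0.015 m and contact force between double_a and bar above 0.2 N) and (distance between double_b_hook and seat_outer_right below 0.015 m and contact force between double_b and bar above 0.2 N)) or ((distance between double_b_hook and seat_outer_left below 0.015 m and contact force between double_b and bar above 0.2 N) and (distance between double_a_hook and seat_outer_right below 0.015 m and contact force between double_a and bar above 0.2 N))) and (((distance between single_a_hook and seat_inner_left below 0.015 m and contact force between single_a and bar above 0.2 N) and (distance between single_b_hook and seat_inner_right below 0.015 m and contact force between single_b and bar above 0.2 N)) or ((distance between single_b_hook and seat_inner_left below 0.015 m and contact force between single_b and bar above 0.2 N) and (distance between single_a_hook and seat_inner_right below 0.015 m and contact force between single_a and bar above 0.2 N))) and value of joint bar between -0.06 and 0.06 rad and linear speed of each of double_a, double_b, single_a, single_b below 0.05 m/s); the robot touches nothing.
It fails at once if the bar swings down onto its stop (tilt over 0.22 rad) (value of joint bar above 0.22 rad or value of joint bar below -0.22 rad).
It fails at once if a carrier is tipped more than 0.6 rad from upright (angle between any of double_a, double_b, single_a, single_b's own z axis and vertical above 0.6 rad).
It fails at once if a standing carton is knocked over or pushed more than 30 mm (distance of any of carton_left, carton_mid, carton_right from where it was at the start of the episode above 0.03 m or angle between any of carton_left, carton_mid, carton_right's own z axis and vertical above 0.5 rad).
It also fails if it takes over 72 s, if anything falls off the work surface, if the arm or the gripper's body presses on something with over 40 N, if the wrist force passes 120 N, or if a joint passes its speed limit or range.

## Working session

There is one attempt and no reset: what is moved stays moved. The work goes in short steps, Python scripts to look and compute and a tool call to move; the robot and the scene stay as the last step left them, time stands still between calls to the robot, and variables do not carry over. Pictures are saved under pics/ and viewed, at most 10 in all, crops included, and the job is handed in when it is done.

Besides the shell and the picture viewer there is one more tool, called after ">>>" as name([rows], argument=value, ...), one row to a line, values as JSON. carry_out: Moves the arm, as the interface text tells. Shift numbers are shares of 0.4 m and turn numbers shares of 30 degrees, none past 1 either way. Its arguments: {"type":"object","properties":{"moves":{"type":"array"},"hand":{"type":"number"}},"required":["moves"]}

```bash
mkdir -p pics; ls
python3 - <<'E'
from cell import *
import cv2,json
s=state();print(s)
for n in("scene","top"):
    c=read_camera(n);cv2.imwrite(f"pics/{n}0.png",c["color"][:,:,::-1]);print(n,c["K"],c["R"],c["t"])
E
```

```text
pics
{'t': 0.0, 'joints': array([ 1.00742467e+00,  4.91545065e-01,  1.55945110e+00,  2.08010840e-05,
        1.09167746e+00, -1.05558324e-01]), 'qvel': array([ 0.00184035, -0.00055934,  0.00106961,  0.00099871,  0.00063658,
        0.00063311]), 'tau': array([ 7.56976715e-04, -6.12636995e+01, -2.58191568e+01,  6.92080893e-02,
        4.81750583e-02, -1.70724948e-04]), 'eef_pos': array([276.06594233, 560.45921912, 214.07017918]), 'tcp_rot': array([-3.14051964e+00, -1.32240076e-04,  2.68376965e+00]), 'ft_force': array([-0.09508243,  0.44063232, -0.3164528 ]), 'moment': array([-0.03217873, -0.02221918,  0.02803769]), 'grip_force': 0.0, 'opening': 0.9998282952998354}
scene [[587.29371521   0.         324.97435071]
 [  0.         587.29371521 238.63278729]
 [  0.           0.           1.        ]] [[ 0.80890709 -0.58751956  0.02213805]
 [-0.23938162 -0.36350891 -0.90030979]
 [ 0.53699699  0.72296753 -0.43468631]] [-451.17264905  268.46182657 1189.95887372]
top [[455.36176767   0.         322.30958568]
 [  0.         455.36176767 247.29845333]
 [  0.           0.           1.        ]] [[ 0.00356605 -0.99972204 -0.02330516]
 [-0.99832788 -0.00221453 -0.05776284]
 [ 0.05769518  0.02347218 -0.99805828]] [   9.90236795  553.55393988 1138.08438506]
```

View pics/scene0.png

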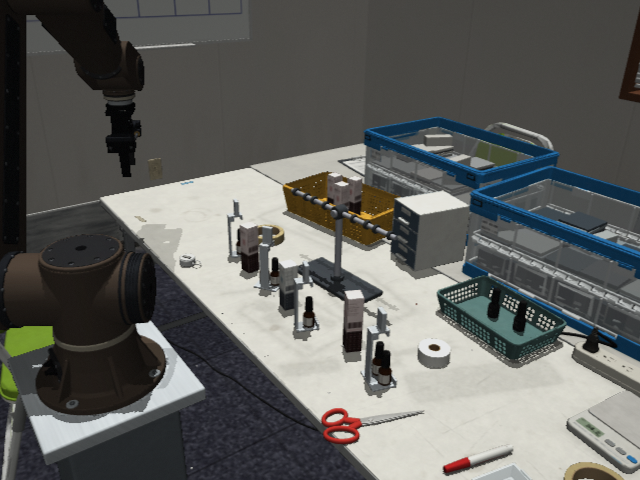

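View pics/top0.png

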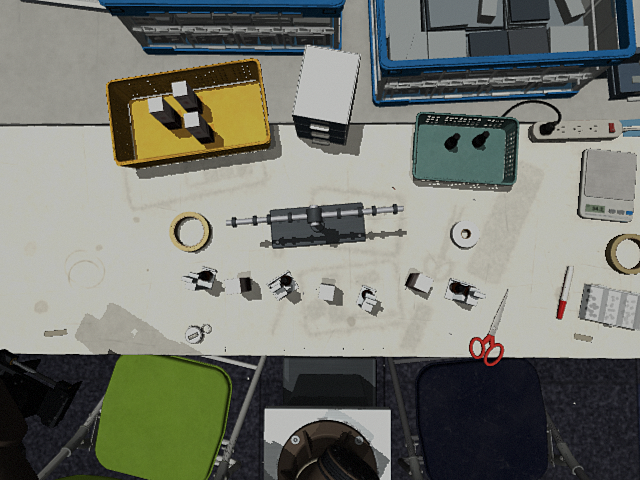

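Run:
```python
import cv2,numpy as np
t=cv2.imread("pics/top0.png")
f=lambda a:cv2.resize(a,None,fx=4.8,fy=4.8,interpolation=cv2.INTER_CUBIC)
cv2.imwrite("pics/c1.png",np.vstack([f(t[258:318,175:340]),f(t[258:318,335:500])]))
s=cv2.imread("pics/scene0.png")
cv2.imwrite("pics/c2.png",cv2.resize(s[190:400,220:420],None,fx=2.8,fy=2.8,interpolation=cv2.INTER_CUBIC))
```

```text
(no output)
```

View pics/c1.png

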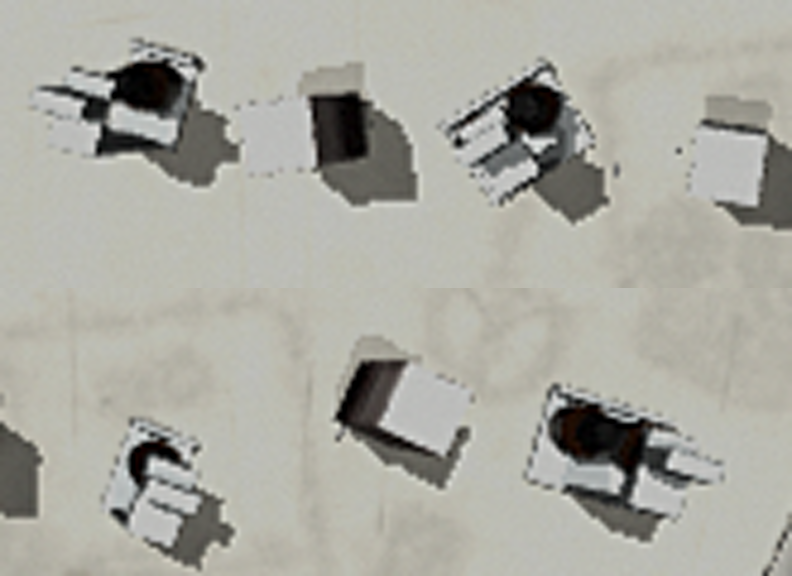

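View pics/c2.png

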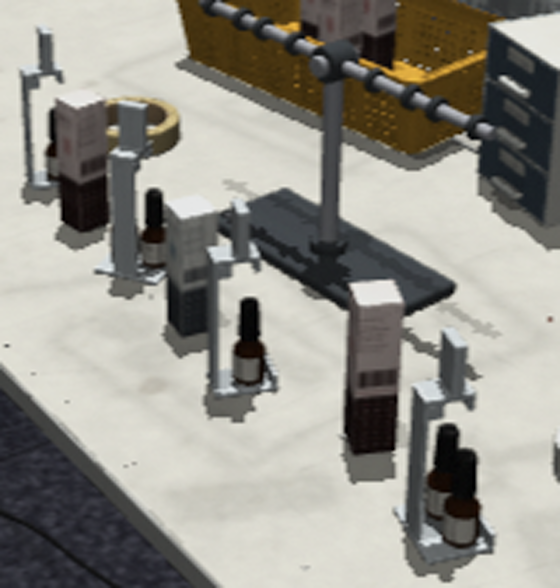

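The four carriers stand in a row at top pixels (200,278), (283,286), (367,298) and (463,290), with doubles outermost. The spines face the robot, and the cartons are at (240,285), (327,291) and (420,281). Next I'll enlarge the tabs in both views.

Run:
```python
import cv2,numpy as np
t=cv2.imread("pics/top0.png");s=cv2.imread("pics/scene0.png")
def g(im,org,w,h,f):
    o=[]
    for (u,v) in org:
        a=cv2.resize(im[v:v+h,u:u+w],None,fx=f,fy=f,interpolation=cv2.INTER_NEAREST)
        for i in range(0,w,10): cv2.line(a,(i*f,0),(i*f,6),(0,0,255),1)
        for i in range(0,h,10): cv2.line(a,(0,i*f),(6,i*f),(0,0,255),1)
        o.append(a)
    return np.vstack([np.hstack(o[:2]),np.hstack(o[2:])])
cv2.imwrite("pics/z1.png",g(t,[(178,262),(262,268),(350,280),(440,272)],50,37,8))
cv2.imwrite("pics/z2.png",g(s,[(215,195),(250,222),(285,258),(358,300)],50,37,8))
```

```text
(no output)
```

View pics/z1.png

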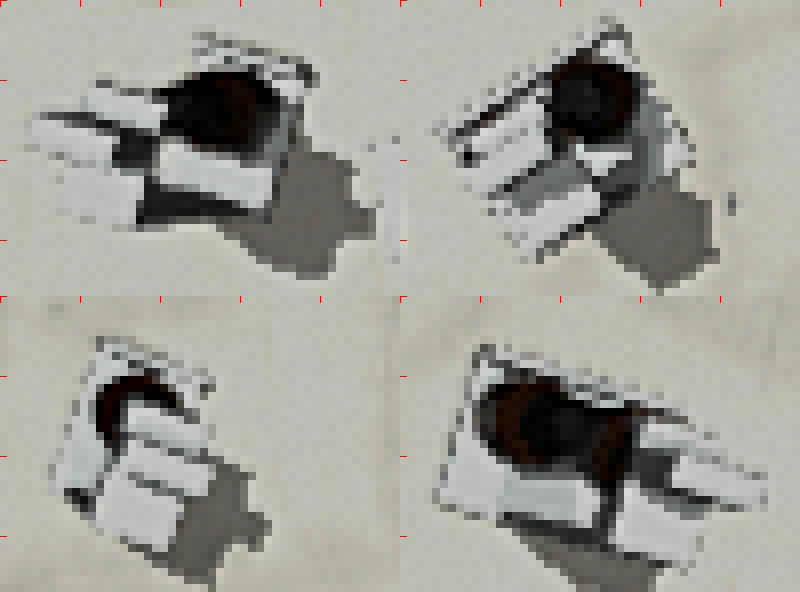

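View pics/z2.png

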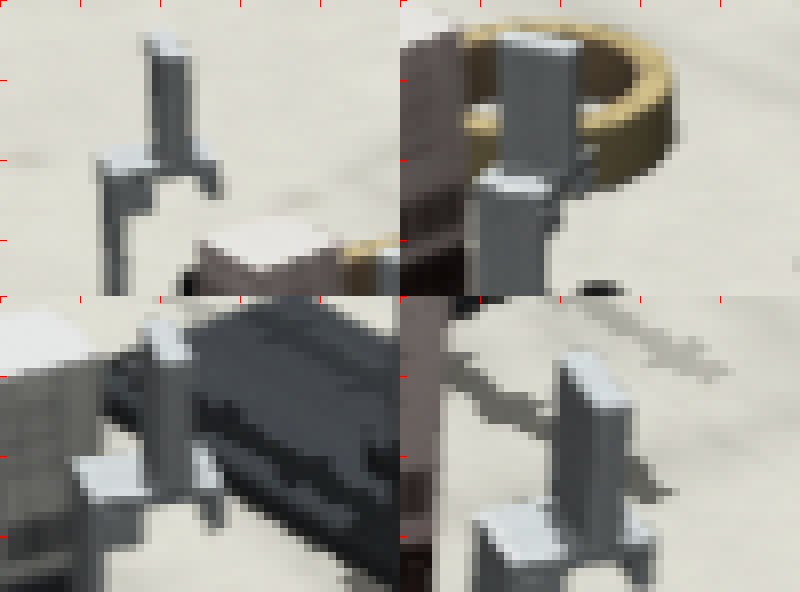

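Tab tops appear as bright strips, at about top pixels (187,279), (275,287), (371,302) and (480,295). Next I'll triangulate them and look at the bar.

```bash
cat > h.py <<'E'
import numpy as np
CAL={"scene":(np.array([[587.29371521,0,324.97435071],[0,587.29371521,238.63278729],[0,0,1]]),np.array([[0.80890709,-0.58751956,0.02213805],[-0.23938162,-0.36350891,-0.90030979],[0.53699699,0.72296753,-0.43468631]]),np.array([-451.17264905,268.46182657,1189.95887372])),
"top":(np.array([[455.36176767,0,322.30958568],[0,455.36176767,247.29845333],[0,0,1]]),np.array([[0.00356605,-0.99972204,-0.02330516],[-0.99832788,-0.00221453,-0.05776284],[0.05769518,0.02347218,-0.99805828]]),np.array([9.90236795,553.55393988,1138.08438506]))}
def ray(n,p):
    K,R,t=CAL[n];d=R.T@np.linalg.inv(K)@[p[0],p[1],1];return -R.T@t,d/np.linalg.norm(d)
def plane(n,p,z):
    c,d=ray(n,p);return c+d*(z-c[2])/d[2]
def tri(pt,ps):
    a,d=ray("top",pt);b,e=ray("scene",ps)
    s=np.linalg.lstsq(np.c_[d,-e],b-a,rcond=None)[0];P,Q=a+d*s[0],b+e*s[1]
    return (P+Q)/2,np.linalg.norm(P-Q)
def proj(n,X):
    K,R,t=CAL[n];c=K@(R@np.asarray(X,float)+t);return c[:2]/c[2]
E
python3 - <<'E'
from h import *
import cv2
np.set_printoptions(precision=1,suppress=True)
o=[(178,262),(262,268),(350,280),(440,272)];so=[(215,195),(250,222),(285,258),(358,300)]
ends=[((33,130),(115,150)),((472,176),(548,132)),((128,459),(212,482)),((675,469),(762,497))]
sc=[(168,44),(540,42),(168,340),(598,380)]
f=lambda p,og,i:(np.array(p,float)-[400*(i%2),296*(i//2)])/8-.5+og[i]
for i in range(4):
    a,b=[f(p,o,i) for p in ends[i]];P,g=tri((a+b)/2,f(sc[i],so,i))
    A,B=plane("top",a,166),plane("top",b,166);d=A-B
    print("DL SL SR DR".split()[i],P,"gap",g,"ctr@166",(A+B)/2,"scene@166",plane("scene",f(sc[i],so,i),166),"len",np.linalg.norm(d),"xaxis yaw deg",np.degrees(np.arctan2(-d[0],d[1])))
t=cv2.imread("pics/top0.png");s=cv2.imread("pics/scene0.png")
def z(im,u,v,w,h,k):
    a=cv2.resize(im[v:v+h,u:u+w],None,fx=k,fy=k,interpolation=cv2.INTER_NEAREST)
    for i in range(0,w,10): cv2.line(a,(i*k,0),(i*k,5),(0,0,255),1)
    for i in range(0,h,10): cv2.line(a,(0,i*k),(5,i*k),(0,0,255),1)
    return a
A=z(t,222,198,190,36,4);B=z(s,287,180,135,70,5)
B=cv2.copyMakeBorder(B,0,0,0,760-B.shape[1],cv2.BORDER_CONSTANT)
cv2.imwrite("pics/bar.png",np.vstack([A,B]))
E
```

```text
DL [474.8 307.5 164.6] gap 2.007134543451222 ctr@166 [474.  307.6 166. ] scene@166 [473.8 303.4 166. ] len 23.578945631728924 xaxis yaw deg -13.307629166662805
SL [457.7 111.4 164. ] gap 0.1657952502827559 ctr@166 [457.7 111.2 166. ] scene@166 [455.6 107.5 166. ] len 24.113821665190155 xaxis yaw deg 30.238199469918634
SR [427.8 -98.9 165.6] gap 2.117814199737542 ctr@166 [426.9 -98.3 166. ] scene@166 [ 428.2 -100.2  166. ] len 23.6789415882222 xaxis yaw deg -15.01448005664294
DR [ 442.9 -334.9  165.2] gap 2.332471326952769 ctr@166 [ 442.  -333.8  166. ] scene@166 [ 443.1 -336.3  166. ] len 24.506415436310043 xaxis yaw deg -17.743364048954202
```

View pics/bar.png

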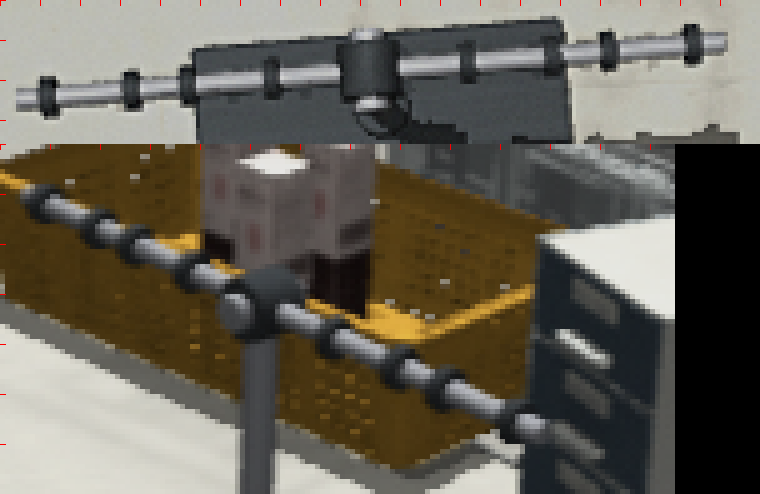

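The eight collars are visible in both views. In the top view they run from about (233,222) to (395,209).

Run:
```python
from h import *
np.set_printoptions(precision=1,suppress=True)
T=[(47,96),(131,90),(187,84),(272,76),(468,60),(553,54),(609,49),(692,44)]
S=[(40,203),(97,227),(135,240),(192,270),(332,338),(400,367),(443,388),(524,420)]
Y=np.array([172.5,127.5,97.5,52.5,-52.5,-97.5,-127.5,-172.5])
t=[np.array(p)/4-.5+[222,198] for p in T];s=[(np.array(p)-[0,144])/5-.5+[287,180] for p in S]
P=[]
for a,b in zip(t,s):
    X,g=tri(a,b);print(X,round(g,1));P.append(plane("top",a,200))
P=np.array(P);A=np.c_[Y,np.ones(8)]
cx=np.linalg.lstsq(A,P[:,0],rcond=None)[0];cy=np.linalg.lstsq(A,P[:,1],rcond=None)[0]
print("center",cx[1],cy[1],"scale",np.hypot(cx[0],cy[0]),"yaw",np.degrees(np.arctan2(-cx[0],cy[0])))
print("resid",(A@cx-P[:,0]),(A@cy-P[:,1]))
```

```text
[597.4 199.2 199.3] 1.6
[601.5 153.2 200. ] 0.6
[604.4 122.8 202.3] 0.6
[608.7  77.8 200.3] 0.3
[617.  -26.7 199.4] 1.5
[620.6 -72.5 200.5] 0.1
[ 622.9 -101.9  200.5] 1.2
[ 627.9 -148.   200.5] 4.8
center 612.5283718537524 25.560969338115537 scale 1.005246287287403 yaw 4.763288571726088
resid [ 0.2  0.7 -0.1 -0.7 -0.6 -0.1 -0.3  0.8] [-0.3 -0.1 -0.1  0.4  0.1  0.4  0.2 -0.7]
```

```bash
cat > plan.py <<'E'
import sys,numpy as np
from cell import state
from scipy.spatial.transform import Rotation as Ro
def plan(x,y,z,yaw):
    s=state();p=np.array(s["eef_pos"]);R=Ro.from_euler("xyz",s["tcp_rot"]).as_matrix()
    cy=np.degrees(np.arctan2(R[1,0],R[0,0]));d=(yaw-cy+180)%360-180
    th=np.radians(yaw);T=np.c_[[np.cos(th),np.sin(th),0],[np.sin(th),-np.cos(th),0],[0,0,-1]]
    v=T.T@(np.array([x,y,z])-p)
    print("t",round(s["t"],2),"pos",p.round(1),"yaw",round(cy,1),"F",np.round(s["ft_force"],2),"grip",round(s["grip_force"],1),"open",round(s["opening"],3))
    print("  total spin",round(-d/30,3),"then slide tool mm",v.round(1),"frac",(v/400).round(4))
if __name__=="__main__":
    a=list(map(float,sys.argv[1:]))
    for i in range(0,len(a),4): plan(*a[i:i+4])
E
python3 plan.py 474.4 307.5 214 76.7
```

```text
t 0.1 pos [276.1 560.5 214.1] yaw 153.8 F [ 0.35 -0.09  0.82] grip 0.0 open 1.006
  total spin 2.569 then slide tool mm [-2.006e+02  2.512e+02  1.000e-01] frac [-5.014e-01  6.279e-01  4.000e-04]
```

>>> carry_out([
  {"slide": [0,0,0],"spin": 0.2335},
  {"slide": [0,0,0],"spin": 0.2335},
  {"slide": [0,0,0],"spin": 0.2335},
  {"slide": [0,0,0],"spin": 0.2335},
  {"slide": [0,0,0],"spin": 0.2335},
  {"slide": [0,0,0],"spin": 0.2335},
  {"slide": [0,0,0],"spin": 0.2335},
  {"slide": [0,0,0],"spin": 0.2335},
  {"slide": [0,0,0],"spin": 0.2335},
  {"slide": [0,0,0],"spin": 0.2335},
  {"slide": [0,0,0],"spin": 0.2335},
])

```text
t: 1.02
eef_pos: [276.1, 560.5, 214.3]
tcp_rot: [-3.141, 0.001, 1.333]
ft_force: [0.2, -0.2, -0.4]
opening: 0.998
grip_force: 0.0
```

>>> carry_out([
  {"slide": [-0.05,0.063,0],"spin": 0},
  {"slide": [-0.05,0.063,0],"spin": 0},
  {"slide": [-0.05,0.063,0],"spin": 0},
  {"slide": [-0.05,0.063,0],"spin": 0},
  {"slide": [-0.05,0.063,0],"spin": 0},
  {"slide": [-0.05,0.063,0],"spin": 0},
  {"slide": [-0.05,0.063,0],"spin": 0},
  {"slide": [-0.05,0.063,0],"spin": 0},
  {"slide": [-0.05,0.063,0],"spin": 0},
  {"slide": [-0.05,0.063,0],"spin": 0},
  {"slide": [0,0,0],"spin": 0},
  {"slide": [0,0,0],"spin": 0},
])

```text
t: 2.02
eef_pos: [476.2, 306.9, 214.4]
tcp_rot: [-3.141, 0.0, 1.336]
ft_force: [-0.4, 0.1, -0.6]
opening: 0.999
grip_force: 0.0
```

```bash
python3 plan.py 474.4 307.5 133 76.7
```

```text
t 2.02 pos [476.2 306.9 214.4] yaw 76.6 F [-0.44  0.13 -0.56] grip 0.0 open 0.999
  total spin -0.005 then slide tool mm [ 0.1 -1.9 81.4] frac [ 0.0003 -0.0048  0.2034]
```

>>> carry_out([
  {"slide": [0,-0.005,0.05],"spin": 0},
  {"slide": [0,0,0.05],"spin": 0},
  {"slide": [0,0,0.05],"spin": 0},
  {"slide": [0,0,0.053],"spin": 0},
  {"slide": [0,0,0],"spin": 0},
  {"slide": [0,0,0],"spin": 0},
])

```text
t: 2.52
eef_pos: [472.7, 309.2, 133.0]
tcp_rot: [-3.14, 0.001, 1.34]
ft_force: [-0.4, -0.4, 0.7]
opening: 1.0
grip_force: 0.0
```

>>> carry_out([
  {"slide": [0,0,0],"spin": 0},
  {"slide": [0,0,0],"spin": 0},
  {"slide": [0,0,0],"spin": 0},
  {"slide": [0,0,0],"spin": 0},
  {"slide": [0,0,0],"spin": 0},
  {"slide": [0,0,0],"spin": 0},
  {"slide": [0,0,0],"spin": 0},
  {"slide": [0,0,0],"spin": 0},
], hand=1)

```text
t: 3.18
eef_pos: [473.6, 308.5, 133.5]
tcp_rot: [3.142, -0.0, 1.339]
ft_force: [-0.9, -0.8, -0.3]
opening: 0.497
grip_force: 0.0
```

```bash
python3 plan.py 474.4 307.5 133 76.7
```

```text
t 3.18 pos [473.6 308.5 133.5] yaw 76.7 F [-0.91 -0.85 -0.31] grip 0.0 open 0.497
  total spin 0.0 then slide tool mm [-0.8  1.   0.5] frac [-0.0021  0.0025  0.0013]
```

>>> carry_out([
  {"slide": [0,0,0],"spin": 0},
  {"slide": [0,0,0],"spin": 0},
  {"slide": [0,0,0],"spin": 0},
  {"slide": [0,0,0],"spin": 0},
  {"slide": [0,0,0],"spin": 0},
  {"slide": [0,0,0],"spin": 0},
  {"slide": [0,0,0],"spin": 0},
  {"slide": [0,0,0],"spin": 0},
], hand=1)

```text
t: 3.85
eef_pos: [473.5, 308.5, 133.3]
tcp_rot: [-3.141, 0.0, 1.339]
ft_force: [0.3, 0.0, -1.6]
opening: 0.105
grip_force: 30.0
```

```bash
python3 plan.py 512 168 285 94.8
```

```text
t 3.85 pos [473.5 308.5 133.3] yaw 76.7 F [ 0.35  0.01 -1.65] grip 30.0 open 0.105
  total spin -0.603 then slide tool mm [-143.3   26.6 -151.7] frac [-0.3582  0.0666 -0.3792]
```

>>> carry_out([
  {"slide": [0,0,-0.03],"spin": 0},
  {"slide": [0,0,-0.07],"spin": -0.1},
  {"slide": [0,0,-0.07],"spin": -0.1},
  {"slide": [0,0,-0.07],"spin": -0.1},
  {"slide": [0,0,-0.07],"spin": -0.1},
  {"slide": [0,0,-0.07],"spin": -0.203},
  {"slide": [-0.07,0.013,0],"spin": 0},
  {"slide": [-0.07,0.013,0],"spin": 0},
  {"slide": [-0.07,0.013,0],"spin": 0},
  {"slide": [-0.07,0.013,0],"spin": 0},
  {"slide": [-0.078,0.014,0],"spin": 0},
  {"slide": [0,0,0],"spin": 0},
])

```text
t: 4.85
eef_pos: [512.8, 164.2, 285.4]
tcp_rot: [3.142, 0.001, 1.652]
ft_force: [0.4, 0.6, -2.1]
opening: 0.106
grip_force: 30.0
```

```bash
python3 plan.py 510.4 167.5 238 94.8
python3 - <<'E'
from cell import *
from h import *
import cv2
im=read_camera("scene")["color"]
a=im[150:300,210:410]
cv2.imwrite("pics/h1.png",cv2.resize(a[:,:,::-1],None,fx=4,fy=4))
E
```

```text
t 4.85 pos [512.8 164.2 285.4] yaw 94.6 F [ 0.37  0.61 -2.14] grip 30.0 open 0.106
  total spin -0.005 then slide tool mm [ 3.5 -2.1 47.4] frac [ 0.0087 -0.0053  0.1184]
```

View pics/h1.png

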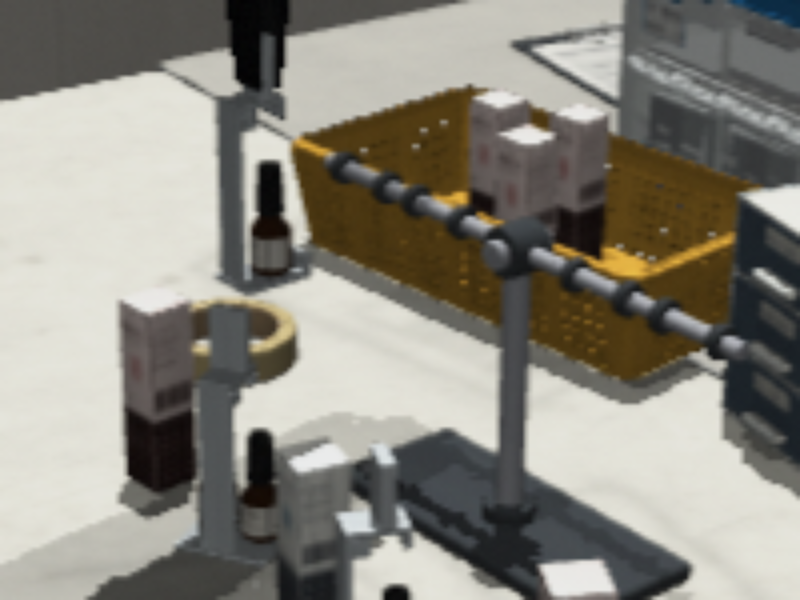

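The double hangs upright in the gripper, in front of the outer left seat.

>>> carry_out([
  {"slide": [0.009,-0.005,0.06],"spin": -0.005},
  {"slide": [0,0,0.058],"spin": 0},
  {"slide": [0,0,0],"spin": 0},
  {"slide": [0,0.04,0],"spin": 0},
  {"slide": [0,0.04,0],"spin": 0},
  {"slide": [0,0.04,0],"spin": 0},
  {"slide": [0,0.04,0],"spin": 0},
  {"slide": [0,0.03,0],"spin": 0},
  {"slide": [0,0.02,0],"spin": 0},
  {"slide": [0,0.015,0],"spin": 0},
  {"slide": [0,0,0],"spin": 0},
  {"slide": [0,0,0],"spin": 0},
])

```text
t: 5.9
eef_pos: [598.9, 179.5, 238.4]
tcp_rot: [-3.141, -0.0, 1.658]
ft_force: [-0.7, 1.0, -0.6]
opening: 0.102
grip_force: 30.0
```

```bash
python3 plan.py 600.1 175 238 94.8 600.1 175 219 94.8
```

```text
t 5.9 pos [598.9 179.5 238.4] yaw 95.0 F [-0.66  1.03 -0.57] grip 30.0 open 0.102
  total spin 0.006 then slide tool mm [-4.6  0.8  0.4] frac [-0.0115  0.0021  0.001 ]
t 5.9 pos [598.9 179.5 238.4] yaw 95.0 F [-0.66  1.03 -0.57] grip 30.0 open 0.102
  total spin 0.006 then slide tool mm [-4.6  0.8 19.4] frac [-0.0115  0.0021  0.0485]
```

>>> carry_out([
  {"slide": [-0.0115,0.002,0],"spin": 0.006},
  {"slide": [0,0,0.02],"spin": 0},
  {"slide": [0,0,0.02],"spin": 0},
  {"slide": [0,0,0],"spin": 0},
  {"slide": [0,0,0],"spin": 0},
  {"slide": [0,0,0],"spin": 0},
])

```text
t: 6.4
eef_pos: [600.4, 174.8, 222.2]
tcp_rot: [-3.141, -0.0, 1.654]
ft_force: [-0.1, 0.2, -1.3]
opening: 0.103
grip_force: 30.0
```

```bash
python3 plan.py 600.1 175 199.3 94.8
```

```text
t 6.4 pos [600.4 174.8 222.2] yaw 94.8 F [-0.11  0.17 -1.29] grip 30.0 open 0.103
  total spin -0.001 then slide tool mm [ 0.2 -0.3 22.9] frac [ 0.0006 -0.0007  0.0572]
```

>>> carry_out([
  {"slide": [0,0,0.0075],"spin": 0},
  {"slide": [0,0,0.0075],"spin": 0},
  {"slide": [0,0,0.0075],"spin": 0},
  {"slide": [0,0,0.0075],"spin": 0},
  {"slide": [0,0,0.0075],"spin": 0},
  {"slide": [0,0,0.0075],"spin": 0},
  {"slide": [0,0,0.0075],"spin": 0},
  {"slide": [0,0,0.003],"spin": 0},
  {"slide": [0,0,0],"spin": 0},
  {"slide": [0,0,0],"spin": 0},
  {"slide": [0,0,0],"spin": 0},
])

```text
t: 7.32
eef_pos: [600.5, 174.7, 200.2]
tcp_rot: [3.141, -0.0, 1.654]
ft_force: [0.4, -1.6, 1.4]
opening: 0.107
grip_force: 30.0
```

```bash
python3 plan.py 600.1 175 199.3 94.8
python3 - <<'E'
from cell import *
import cv2,numpy as np
a=read_camera("scene")["color"][150:300,230:410];
cv2.imwrite("pics/h2.png",cv2.resize(a[:,:,::-1],None,fx=4,fy=4))
E
```

```text
t 7.32 pos [600.5 174.7 200.2] yaw 94.8 F [ 0.37 -1.56  1.38] grip 30.0 open 0.107
  total spin -0.001 then slide tool mm [ 0.3 -0.3  0.9] frac [ 0.0008 -0.0008  0.0022]
```

View pics/h2.png

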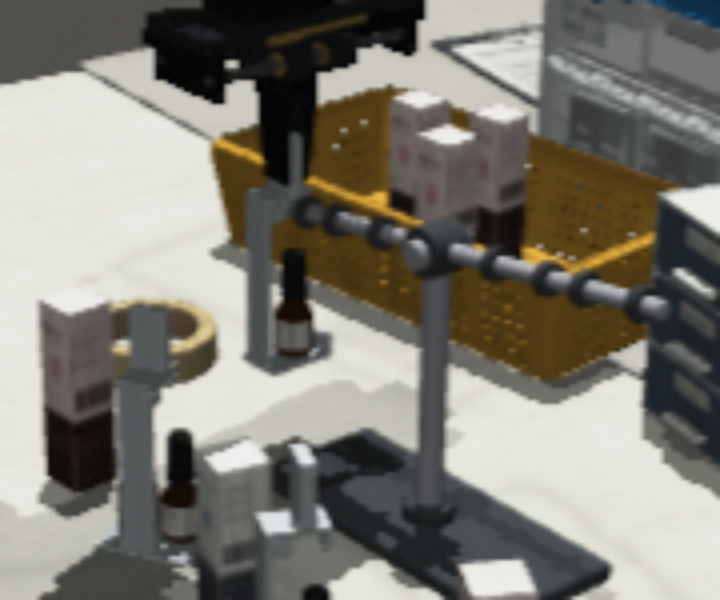

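The bar has tilted with the double on it, and the load is carried. Next I'll open and rise.

>>> carry_out([
  {"slide": [0,0,0],"spin": 0},
  {"slide": [0,0,0],"spin": 0},
  {"slide": [0,0,0],"spin": 0},
  {"slide": [0,0,0],"spin": 0},
  {"slide": [0,0,0],"spin": 0},
  {"slide": [0,0,0],"spin": 0},
  {"slide": [0,0,0],"spin": 0},
  {"slide": [0,0,-0.03],"spin": 0},
  {"slide": [0,0,-0.06],"spin": 0},
  {"slide": [0,0,-0.08],"spin": 0},
  {"slide": [0,0,-0.05],"spin": 0},
  {"slide": [0,0,0],"spin": 0},
], hand=0.4)

```text
t: 8.37
eef_pos: [601.6, 175.0, 292.7]
tcp_rot: [3.135, -0.001, 1.654]
ft_force: [0.1, -0.1, 0.4]
opening: 0.604
grip_force: 0.0
```

```bash
python3 plan.py 442.5 -334.3 290 72.3
python3 - <<'E'
from cell import *
import cv2,numpy as np
o=[]
a=read_camera("scene")["color"][150:300,230:410];b=read_camera("top")["color"][195:245,210:410]
A=cv2.resize(a,None,fx=3,fy=3);B=cv2.resize(b,None,fx=3,fy=3)
A=cv2.copyMakeBorder(A,0,0,0,60,cv2.BORDER_CONSTANT)
cv2.imwrite("pics/h3.png",np.vstack([A,B])[:,:,::-1])
E
```

```text
t 8.37 pos [601.6 175.  292.7] yaw 94.8 F [ 0.06 -0.11  0.43] grip 0.0 open 0.604
  total spin 0.749 then slide tool mm [-533.6    3.2    2.7] frac [-1.334   0.0081  0.0067]
```

View pics/h3.png

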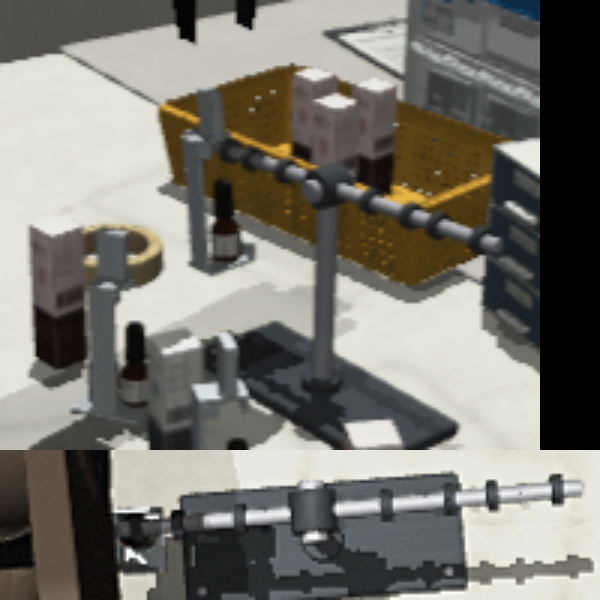

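The double hangs on the outer left seat, and the bar is tilted but clear of its stop. Next is the right double.

>>> carry_out([
  {"slide": [0,0,0],"spin": 0.187},
  {"slide": [0,0,0],"spin": 0.187},
  {"slide": [0,0,0],"spin": 0.187},
  {"slide": [0,0,0],"spin": 0.188},
  {"slide": [-0.09,0,0],"spin": 0},
  {"slide": [-0.09,0,0],"spin": 0},
  {"slide": [-0.09,0,0],"spin": 0},
  {"slide": [-0.09,0,0],"spin": 0},
  {"slide": [-0.09,0,0],"spin": 0},
  {"slide": [-0.09,0,0],"spin": 0},
  {"slide": [-0.09,0,0],"spin": 0},
  {"slide": [-0.09,0.008,0],"spin": 0},
])

```text
t: 9.47
eef_pos: [514.4, -101.8, 286.7]
tcp_rot: [-3.139, -0.0, 1.262]
ft_force: [1.0, -0.6, 0.7]
opening: 0.601
grip_force: 0.0
```

>>> carry_out([
  {"slide": [-0.09,0,0],"spin": 0},
  {"slide": [-0.09,0,0],"spin": 0},
  {"slide": [-0.09,0,0],"spin": 0},
  {"slide": [-0.09,0,0],"spin": 0},
  {"slide": [-0.09,0,0],"spin": 0},
  {"slide": [-0.09,0,0.06],"spin": 0},
  {"slide": [-0.074,0,0.06],"spin": 0},
  {"slide": [0,0,0.06],"spin": 0},
  {"slide": [0,0,0],"spin": 0},
  {"slide": [0,0,0],"spin": 0},
  {"slide": [0,0,0],"spin": 0},
])

```text
t: 10.38
eef_pos: [442.1, -332.8, 217.5]
tcp_rot: [3.141, -0.0, 1.263]
ft_force: [-0.3, -0.1, -0.2]
opening: 0.601
grip_force: 0.0
```

```bash
python3 plan.py 442.5 -334.3 133 72.3
```

```text
t 10.38 pos [ 442.1 -332.8  217.5] yaw 72.3 F [-0.26 -0.09 -0.17] grip 0.0 open 0.601
  total spin 0.002 then slide tool mm [-1.3  0.8 84.5] frac [-0.0033  0.002   0.2113]
```

>>> carry_out([
  {"slide": [-0.003,0.002,0.053],"spin": 0},
  {"slide": [0,0,0.053],"spin": 0},
  {"slide": [0,0,0.053],"spin": 0},
  {"slide": [0,0,0.052],"spin": 0},
  {"slide": [0,0,0],"spin": 0},
  {"slide": [0,0,0],"spin": 0},
])

```text
t: 10.88
eef_pos: [442.7, -334.2, 133.4]
tcp_rot: [3.141, -0.0, 1.263]
ft_force: [-0.3, 0.3, 0.8]
opening: 0.601
grip_force: 0.0
```

>>> carry_out([
  {"slide": [0,0,0],"spin": 0},
  {"slide": [0,0,0],"spin": 0},
  {"slide": [0,0,0],"spin": 0},
  {"slide": [0,0,0],"spin": 0},
  {"slide": [0,0,0],"spin": 0},
  {"slide": [0,0,0],"spin": 0},
  {"slide": [0,0,0],"spin": 0},
  {"slide": [0,0,0],"spin": 0},
  {"slide": [0,0,0],"spin": 0},
  {"slide": [0,0,0],"spin": 0},
], hand=1)

```text
t: 11.72
eef_pos: [442.1, -334.6, 132.4]
tcp_rot: [-3.141, -0.0, 1.262]
ft_force: [-0.6, 0.0, -1.1]
opening: 0.102
grip_force: 30.0
```

```bash
python3 plan.py 535.2 -131.4 290 94.8
```

```text
t 11.72 pos [ 442.1 -334.6  132.4] yaw 72.3 F [-0.63  0.02 -1.07] grip 30.0 open 0.102
  total spin -0.75 then slide tool mm [ 194.7  109.8 -157.6] frac [ 0.4868  0.2745 -0.3941]
```

>>> carry_out([
  {"slide": [0,0,-0.034],"spin": 0},
  {"slide": [0,0,-0.072],"spin": -0.15},
  {"slide": [0,0,-0.072],"spin": -0.15},
  {"slide": [0,0,-0.072],"spin": -0.15},
  {"slide": [0,0,-0.072],"spin": -0.15},
  {"slide": [0,0,-0.072],"spin": -0.15},
  {"slide": [0.081,0.0457,0],"spin": 0},
  {"slide": [0.081,0.0457,0],"spin": 0},
  {"slide": [0.081,0.0457,0],"spin": 0},
  {"slide": [0.081,0.0457,0],"spin": 0},
  {"slide": [0.081,0.0457,0],"spin": 0},
  {"slide": [0.081,0.0457,0],"spin": 0},
])

```text
t: 12.72
eef_pos: [535.3, -130.0, 289.9]
tcp_rot: [-3.141, -0.0, 1.654]
ft_force: [0.6, -1.1, -3.7]
opening: 0.106
grip_force: 30.0
```

>>> carry_out([
  {"slide": [0,0,0.04],"spin": 0},
  {"slide": [0,0,0.02],"spin": 0},
  {"slide": [0,0,0],"spin": 0},
  {"slide": [0,0,0],"spin": 0},
  {"slide": [0,0,0],"spin": 0},
])

```text
t: 13.13
eef_pos: [535.0, -132.8, 266.5]
tcp_rot: [3.141, 0.0, 1.653]
ft_force: [0.3, -0.1, -2.7]
opening: 0.105
grip_force: 30.0
```

```bash
cat > bar.py <<'E'
from cell import *
from h import *
# bar pixels in scene view: bright grey rod on free span; print seat-height from triangulating right rod-end collars in top+scene
import cv2
th=np.radians(4.76);ex=np.array([np.cos(th),np.sin(th),0]);ey=np.array([-np.sin(th),np.cos(th),0]);C=np.array([612.5,25.6,200])
g=cv2.cvtColor(read_camera("scene")["color"],cv2.COLOR_RGB2GRAY).astype(float)
ref=cv2.cvtColor(cv2.imread("pics/scene0.png"),cv2.COLOR_BGR2GRAY)
# darkest collar response (5x5 mean) along vertical pixel columns for the collars, for each tilt
for ys in ([-172.5,-127.5],[-97.5,-52.5],[172.5,127.5]):
    best=[]
    for a in np.arange(-.2,.201,.01):
        v=[]
        for y in ys:
            for k,w in((0,1),(22.5 if (abs(y)in(127.5,52.5)) else -22.5,-1)):
                r=y+np.sign(y)*k
                p=proj("scene",C+ey*r*np.cos(a)+np.array([0,0,r*np.sin(a)]))
                v.append(w*cv2.getRectSubPix(g.astype(np.float32),(3,3),tuple(map(float,p))).mean())
        best.append((sum(v),a))
    print(ys,[(round(s),round(a,2)) for s,a in sorted(best)[:3]])
E
python3 bar.py; python3 plan.py 535.2 -131.4 259 94.8
```

```text
[-172.5, -127.5] [(-167, np.float64(-0.1)), (-159, np.float64(-0.11)), (-158, np.float64(-0.09))]
[-97.5, -52.5] [(-100, np.float64(-0.13)), (-99, np.float64(-0.12)), (-98, np.float64(-0.11))]
[172.5, 127.5] [(-46, np.float64(-0.02)), (-41, np.float64(0.12)), (-41, np.float64(-0.03))]
t 13.18 pos [ 535.  -132.8  266.6] yaw 94.7 F [-0.22 -0.89 -2.27] grip 30.0 open 0.105
  total spin -0.003 then slide tool mm [1.4 0.3 7.6] frac [0.0035 0.0008 0.0191]
```

>>> carry_out([
  {"slide": [0.0035,0,0.024],"spin": 0},
  {"slide": [0,0,0],"spin": 0},
  {"slide": [0,0.04,0],"spin": 0},
  {"slide": [0,0.04,0],"spin": 0},
  {"slide": [0,0.04,0],"spin": 0},
  {"slide": [0,0.04,0],"spin": 0},
  {"slide": [0,0.03,0],"spin": 0},
  {"slide": [0,0.02,0],"spin": 0},
  {"slide": [0,0.015,0],"spin": 0},
  {"slide": [0,0,0],"spin": 0},
  {"slide": [0,0,0],"spin": 0},
  {"slide": [0,0,0],"spin": 0},
])

```text
t: 14.18
eef_pos: [624.2, -122.9, 256.6]
tcp_rot: [-3.141, -0.0, 1.655]
ft_force: [0.5, -0.5, -2.2]
opening: 0.104
grip_force: 30.0
```

```bash
python3 plan.py 624.9 -123.9 236 94.8 624.9 -123.9 217 94.8
```

```text
t 14.18 pos [ 624.2 -122.9  256.6] yaw 94.8 F [ 0.53 -0.49 -2.17] grip 30.0 open 0.104
  total spin -0.0 then slide tool mm [-1.   0.6 20.6] frac [-0.0026  0.0015  0.0514]
t 14.18 pos [ 624.2 -122.9  256.6] yaw 94.8 F [ 0.53 -0.49 -2.17] grip 30.0 open 0.104
  total spin -0.0 then slide tool mm [-1.   0.6 39.6] frac [-0.0026  0.0015  0.0989]
```

>>> carry_out([
  {"slide": [-0.0025,0.0015,0.01],"spin": 0},
  {"slide": [0,0,0.015],"spin": 0},
  {"slide": [0,0,0.015],"spin": 0},
  {"slide": [0,0,0.01],"spin": 0},
  {"slide": [0,0,0.01],"spin": 0},
  {"slide": [0,0,0.01],"spin": 0},
  {"slide": [0,0,0.01],"spin": 0},
  {"slide": [0,0,0.01],"spin": 0},
  {"slide": [0,0,0.005],"spin": 0},
  {"slide": [0,0,0],"spin": 0},
  {"slide": [0,0,0],"spin": 0},
  {"slide": [0,0,0],"spin": 0},
])

```text
t: 15.18
eef_pos: [625.3, -123.8, 218.7]
tcp_rot: [3.141, -0.0, 1.655]
ft_force: [-0.5, -1.5, -0.7]
opening: 0.104
grip_force: 30.0
```

```bash
python3 bar.py;python3 plan.py 624.9 -123.9 218.4 94.8
```

```text
[-172.5, -127.5] [(-64, np.float64(-0.04)), (-62, np.float64(-0.03)), (-60, np.float64(0.04))]
[-97.5, -52.5] [(-168, np.float64(-0.04)), (-167, np.float64(-0.05)), (-164, np.float64(-0.06))]
[172.5, 127.5] [(-40, np.float64(0.05)), (-38, np.float64(0.06)), (-31, np.float64(0.07))]
t 15.23 pos [ 625.3 -123.8  218.7] yaw 94.8 F [-0.28 -0.17 -1.39] grip 30.0 open 0.102
  total spin 0.0 then slide tool mm [-0.1 -0.5  0.3] frac [-0.0002 -0.0011  0.0009]
```

>>> carry_out([
  {"slide": [0,0,0.004],"spin": 0},
  {"slide": [0,0,0.004],"spin": 0},
  {"slide": [0,0,0],"spin": 0},
  {"slide": [0,0,0],"spin": 0},
  {"slide": [0,0,0],"spin": 0},
  {"slide": [0,0,0],"spin": 0},
])

```text
t: 15.73
eef_pos: [625.4, -123.8, 215.4]
tcp_rot: [3.141, 0.0, 1.655]
ft_force: [0.1, -1.5, -0.9]
opening: 0.103
grip_force: 30.0
```

```bash
python3 bar.py;python3 plan.py 624.9 -123.9 218.4 94.8
```

```text
[-172.5, -127.5] [(-65, np.float64(0.06)), (-65, np.float64(-0.01)), (-63, np.float64(-0.02))]
[-97.5, -52.5] [(-184, np.float64(-0.03)), (-184, np.float64(-0.04)), (-175, np.float64(-0.02))]
[172.5, 127.5] [(-53, np.float64(0.07)), (-44, np.float64(0.08)), (-36, np.float64(0.09))]
t 15.78 pos [ 625.4 -123.8  215.4] yaw 94.8 F [-0.76 -1.46 -0.4 ] grip 30.0 open 0.101
  total spin 0.0 then slide tool mm [-0.  -0.5 -3. ] frac [-0.0001 -0.0013 -0.0075]
```

>>> carry_out([
  {"slide": [0,0,0.003],"spin": 0},
  {"slide": [0,0,0],"spin": 0},
  {"slide": [0,0,0],"spin": 0},
])

```text
t: 16.03
eef_pos: [625.4, -123.8, 214.1]
tcp_rot: [3.141, -0.0, 1.655]
ft_force: [1.2, -1.0, 1.0]
opening: 0.103
grip_force: 30.0
```

>>> carry_out([
  {"slide": [0,0,0],"spin": 0},
  {"slide": [0,0,0],"spin": 0},
  {"slide": [0,0,0],"spin": 0},
  {"slide": [0,0,0],"spin": 0},
  {"slide": [0,0,0],"spin": 0},
  {"slide": [0,0,0],"spin": 0},
  {"slide": [0,0,0],"spin": 0},
  {"slide": [0,0,-0.03],"spin": 0},
  {"slide": [0,0,-0.06],"spin": 0},
  {"slide": [0,0,-0.08],"spin": 0},
  {"slide": [0,0,-0.03],"spin": 0},
  {"slide": [0,0,0],"spin": 0},
], hand=0.4)

```text
t: 17.03
eef_pos: [626.2, -124.0, 297.5]
tcp_rot: [3.136, 0.002, 1.655]
ft_force: [0.8, -0.7, 0.4]
opening: 0.6
grip_force: 0.0
```

```bash
python3 bar.py;python3 plan.py 427.4 -98.6 290 75
```

```text
[-172.5, -127.5] [(-47, np.float64(-0.01)), (-45, np.float64(0.0)), (-38, np.float64(-0.02))]
[-97.5, -52.5] [(-180, np.float64(0.0)), (-174, np.float64(-0.01)), (-166, np.float64(0.01))]
[172.5, 127.5] [(-43, np.float64(0.11)), (-40, np.float64(0.1)), (-36, np.float64(0.12))]
t 17.08 pos [ 625.6 -123.8  295.2] yaw 94.8 F [-0.07  0.44 -1.11] grip 0.0 open 0.599
  total spin 0.66 then slide tool mm [ -26.9 -198.     5.2] frac [-0.0673 -0.495   0.0131]
```

>>> carry_out([
  {"slide": [0,0,0],"spin": 0.22},
  {"slide": [0,0,0],"spin": 0.22},
  {"slide": [0,0,0],"spin": 0.22},
  {"slide": [-0.011,-0.0825,0],"spin": 0},
  {"slide": [-0.011,-0.0825,0],"spin": 0},
  {"slide": [-0.011,-0.0825,0],"spin": 0},
  {"slide": [-0.011,-0.0825,0],"spin": 0},
  {"slide": [-0.011,-0.0825,0.04],"spin": 0},
  {"slide": [-0.012,-0.0825,0.06],"spin": 0},
  {"slide": [0,0,0.08],"spin": 0},
  {"slide": [0,0,0],"spin": 0},
  {"slide": [0,0,0],"spin": 0},
])

```text
t: 18.08
eef_pos: [426.9, -98.4, 221.4]
tcp_rot: [-3.139, -0.0, 1.309]
ft_force: [-0.1, -0.8, 1.3]
opening: 0.602
grip_force: 0.0
```

```bash
cat > tabs.py <<'E'
from cell import *
from h import *
import cv2,sys
th=np.radians(4.76);ex=np.array([np.cos(th),np.sin(th),0]);ey=np.array([-np.sin(th),np.cos(th),0]);C=np.array([612.5,25.6,252])
im=read_camera("top")["color"]
def chk(name,E):
    u,v=proj("top",E);w=11
    x0,y0=int(u)-w,int(v)-w;g=im[y0:y0+2*w+1,x0:x0+2*w+1].min(2)
    m=(g>175).astype(np.uint8);n,l,st,ce=cv2.connectedComponentsWithStats(m)
    for i in range(1,n):
        if st[i,4]>15:
            X=plane("top",ce[i]+[x0,y0],E[2])-E
            print(name,"area",st[i,4],"box",st[i,2:4],"off rack x,y",round(X@ex,1),round(X@ey,1))
for n,y in(("OL",150),("OR",-150),("IL",75),("IR",-75)):
    if n in sys.argv: chk(n,C+y*ey)
d={"SL":(457.7,111.2,166),"SR":(427.2,-98.6,166)}
for k in d:
    if k in sys.argv: chk(k,np.array(d[k]))
E
python3 tabs.py OL OR SL; python3 bar.py;python3 plan.py 427.4 -98.6 133 75
```

```text
OL area 299 box [23 16] off rack x,y 10.7 0.3
OL area 43 box [21  5] off rack x,y -19.1 6.8
OR area 270 box [23 15] off rack x,y 10.7 0.5
OR area 27 box [11  4] off rack x,y -19.2 8.8
OR area 17 box [7 4] off rack x,y -20.7 -13.2
SL area 316 box [23 23] off rack x,y 1.1 7.4
[-172.5, -127.5] [(-105, np.float64(0.01)), (-98, np.float64(0.02)), (-82, np.float64(0.0))]
[-97.5, -52.5] [(-223, np.float64(0.0)), (-213, np.float64(-0.01)), (-212, np.float64(0.01))]
[172.5, 127.5] [(-27, np.float64(-0.08)), (-26, np.float64(-0.09)), (-24, np.float64(-0.1))]
t 18.18 pos [428.3 -98.8 222.8] yaw 75.0 F [-0.27 -0.26  0.5 ] grip 0.0 open 0.601
  total spin 0.0 then slide tool mm [-0.1 -0.9 89.8] frac [-1.000e-04 -2.300e-03  2.246e-01]
```

>>> carry_out([
  {"slide": [0,-0.002,0.055],"spin": 0},
  {"slide": [0,0,0.055],"spin": 0},
  {"slide": [0,0,0.055],"spin": 0},
  {"slide": [0,0,0.06],"spin": 0},
  {"slide": [0,0,0],"spin": 0},
  {"slide": [0,0,0],"spin": 0},
])

```text
t: 18.68
eef_pos: [427.1, -98.4, 132.4]
tcp_rot: [-3.141, -0.0, 1.309]
ft_force: [-0.3, -0.9, -0.0]
opening: 0.598
grip_force: 0.0
```

>>> carry_out([
  {"slide": [0,0,0],"spin": 0},
  {"slide": [0,0,0],"spin": 0},
  {"slide": [0,0,0],"spin": 0},
  {"slide": [0,0,0],"spin": 0},
  {"slide": [0,0,0],"spin": 0},
  {"slide": [0,0,0],"spin": 0},
  {"slide": [0,0,0],"spin": 0},
  {"slide": [0,0,0],"spin": 0},
  {"slide": [0,0,0],"spin": 0},
  {"slide": [0,0,0],"spin": 0},
], hand=1)

```text
t: 19.52
eef_pos: [426.3, -98.2, 132.0]
tcp_rot: [-3.141, -0.0, 1.309]
ft_force: [-0.2, -0.4, 0.2]
opening: 0.105
grip_force: 30.0
```

```bash
python3 plan.py 529 -56.6 290 94.8
```

```text
t 19.52 pos [426.3 -98.2 132. ] yaw 75.0 F [-0.17 -0.37  0.21] grip 30.0 open 0.105
  total spin -0.66 then slide tool mm [  32.9  105.8 -158. ] frac [ 0.0822  0.2644 -0.3949]
```

>>> carry_out([
  {"slide": [0,0,-0.034],"spin": 0},
  {"slide": [0,0,-0.072],"spin": -0.132},
  {"slide": [0,0,-0.072],"spin": -0.132},
  {"slide": [0,0,-0.072],"spin": -0.132},
  {"slide": [0,0,-0.072],"spin": -0.132},
  {"slide": [0,0,-0.072],"spin": -0.132},
  {"slide": [0.02,0.066,0],"spin": 0},
  {"slide": [0.02,0.066,0],"spin": 0},
  {"slide": [0.02,0.066,0],"spin": 0},
  {"slide": [0.02,0.066,0],"spin": 0},
  {"slide": [0,0,0.06],"spin": 0},
  {"slide": [0,0,0.06],"spin": 0},
])

```text
t: 20.52
eef_pos: [530.1, -56.9, 241.2]
tcp_rot: [3.14, 0.0, 1.656]
ft_force: [-0.4, -0.2, -2.3]
opening: 0.102
grip_force: 30.0
```

>>> carry_out([
  {"slide": [0,0,0],"spin": 0},
  {"slide": [0,0,0],"spin": 0},
  {"slide": [0,0,0],"spin": 0},
])

```text
t: 20.77
eef_pos: [529.2, -57.7, 242.8]
tcp_rot: [3.141, 0.0, 1.654]
ft_force: [-0.5, 0.3, -1.2]
opening: 0.103
grip_force: 30.0
```

```bash
python3 plan.py 529 -56.6 237 94.8; python3 bar.py
```

```text
t 20.77 pos [529.2 -57.7 242.8] yaw 94.8 F [-0.49  0.28 -1.16] grip 30.0 open 0.103
  total spin -0.0 then slide tool mm [ 1.1 -0.1  5.8] frac [ 0.0028 -0.0003  0.0145]
[-172.5, -127.5] [(-106, np.float64(0.01)), (-99, np.float64(0.02)), (-84, np.float64(0.0))]
[-97.5, -52.5] [(-181, np.float64(0.0)), (-175, np.float64(-0.01)), (-171, np.float64(0.01))]
[172.5, 127.5] [(-13, np.float64(0.1)), (-7, np.float64(0.11)), (-5, np.float64(0.09))]
```

>>> carry_out([
  {"slide": [0.003,0,0.0145],"spin": 0},
  {"slide": [0,0,0],"spin": 0},
  {"slide": [0,0.04,0],"spin": 0},
  {"slide": [0,0.04,0],"spin": 0},
  {"slide": [0,0.04,0],"spin": 0},
  {"slide": [0,0.04,0],"spin": 0},
  {"slide": [0,0.03,0],"spin": 0},
  {"slide": [0,0.02,0],"spin": 0},
  {"slide": [0,0.015,0],"spin": 0},
  {"slide": [0,0,0],"spin": 0},
  {"slide": [0,0,0],"spin": 0},
  {"slide": [0,0,0],"spin": 0},
])

```text
t: 21.82
eef_pos: [618.0, -48.8, 236.0]
tcp_rot: [-3.141, -0.0, 1.655]
ft_force: [-0.1, -0.7, -1.2]
opening: 0.101
grip_force: 30.0
```

```bash
python3 plan.py 618.9 -49.1 218 94.8
```

```text
t 21.82 pos [618.  -48.8 236. ] yaw 94.8 F [-0.08 -0.71 -1.22] grip 30.0 open 0.101
  total spin 0.0 then slide tool mm [-0.4  0.9 18. ] frac [-0.0009  0.0022  0.045 ]
```

>>> carry_out([
  {"slide": [-0.001,0.002,0.014],"spin": 0},
  {"slide": [0,0,0.014],"spin": 0},
  {"slide": [0,0,0.01],"spin": 0},
  {"slide": [0,0,0.008],"spin": 0},
  {"slide": [0,0,0.006],"spin": 0},
  {"slide": [0,0,0.004],"spin": 0},
  {"slide": [0,0,0],"spin": 0},
  {"slide": [0,0,0],"spin": 0},
  {"slide": [0,0,0],"spin": 0},
])

```text
t: 22.57
eef_pos: [619.4, -49.1, 213.7]
tcp_rot: [3.141, -0.0, 1.655]
ft_force: [-0.7, 0.4, 0.0]
opening: 0.105
grip_force: 30.0
```

```bash
python3 plan.py 618.9 -49.1 214.5 94.8;python3 bar.py
```

```text
t 22.57 pos [619.4 -49.1 213.7] yaw 94.8 F [-0.71  0.44  0.02] grip 30.0 open 0.105
  total spin 0.0 then slide tool mm [ 0.  -0.5 -0.8] frac [ 0.0001 -0.0013 -0.002 ]
[-172.5, -127.5] [(-142, np.float64(0.03)), (-140, np.float64(0.04)), (-128, np.float64(0.02))]
[-97.5, -52.5] [(-68, np.float64(0.0)), (-67, np.float64(0.01)), (-67, np.float64(0.02))]
[172.5, 127.5] [(-47, np.float64(0.12)), (-41, np.float64(0.11)), (-38, np.float64(0.13))]
```

>>> carry_out([
  {"slide": [0,0,0],"spin": 0},
  {"slide": [0,0,0],"spin": 0},
  {"slide": [0,0,0],"spin": 0},
  {"slide": [0,0,0],"spin": 0},
  {"slide": [0,0,0],"spin": 0},
  {"slide": [0,0,0],"spin": 0},
  {"slide": [0,0,0],"spin": 0},
  {"slide": [0,0,-0.03],"spin": 0},
  {"slide": [0,0,-0.06],"spin": 0},
  {"slide": [0,0,-0.08],"spin": 0},
  {"slide": [0,0,-0.03],"spin": 0},
  {"slide": [0,0,0],"spin": 0},
], hand=0.4)

```text
t: 23.62
eef_pos: [620.3, -49.2, 296.8]
tcp_rot: [3.136, 0.001, 1.655]
ft_force: [0.3, 0.8, -0.3]
opening: 0.6
grip_force: 0.0
```

```bash
python3 plan.py 457.5 111.2 290 120.2; python3 bar.py
```

```text
t 23.62 pos [620.3 -49.2 296.8] yaw 94.8 F [ 0.31  0.8  -0.33] grip 0.0 open 0.6
  total spin -0.846 then slide tool mm [220.5 -60.    6.8] frac [ 0.5513 -0.1499  0.017 ]
[-172.5, -127.5] [(-143, np.float64(0.05)), (-140, np.float64(0.04)), (-139, np.float64(0.06))]
[-97.5, -52.5] [(-23, np.float64(-0.03)), (-22, np.float64(-0.04)), (-22, np.float64(-0.05))]
[172.5, 127.5] [(-50, np.float64(0.13)), (-47, np.float64(0.14)), (-45, np.float64(0.12))]
```

>>> carry_out([
  {"slide": [0,0,0],"spin": -0.2115},
  {"slide": [0,0,0],"spin": -0.2115},
  {"slide": [0,0,0],"spin": -0.2115},
  {"slide": [0,0,0],"spin": -0.2115},
  {"slide": [0.079,-0.0215,0],"spin": 0},
  {"slide": [0.079,-0.0215,0],"spin": 0},
  {"slide": [0.079,-0.0215,0],"spin": 0},
  {"slide": [0.079,-0.0215,0],"spin": 0},
  {"slide": [0.079,-0.0215,0],"spin": 0},
  {"slide": [0.079,-0.0215,0],"spin": 0},
  {"slide": [0.077,-0.021,0.06],"spin": 0},
  {"slide": [0,0,0.08],"spin": 0},
])

```text
t: 24.67
eef_pos: [453.5, 113.8, 237.7]
tcp_rot: [3.139, 0.0, 2.1]
ft_force: [1.0, -0.4, -0.3]
opening: 0.601
grip_force: 0.0
```

>>> carry_out([
  {"slide": [0,0,0.06],"spin": 0},
  {"slide": [0,0,0],"spin": 0},
  {"slide": [0,0,0],"spin": 0},
  {"slide": [0,0,0],"spin": 0},
])

```text
t: 25.0
eef_pos: [457.2, 111.1, 214.1]
tcp_rot: [3.141, 0.0, 2.097]
ft_force: [1.4, -0.7, 0.9]
opening: 0.597
grip_force: 0.0
```

```bash
python3 plan.py 457.5 111.2 133 120.2
```

```text
t 25.0 pos [457.2 111.1 214.1] yaw 120.2 F [ 1.42 -0.68  0.93] grip 0.0 open 0.597
  total spin -0.001 then slide tool mm [-0.1  0.3 81.1] frac [-2.000e-04  8.000e-04  2.027e-01]
```

>>> carry_out([
  {"slide": [0,0,0.05],"spin": 0},
  {"slide": [0,0,0.05],"spin": 0},
  {"slide": [0,0,0.05],"spin": 0},
  {"slide": [0,0,0.053],"spin": 0},
  {"slide": [0,0,0],"spin": 0},
  {"slide": [0,0,0],"spin": 0},
])

```text
t: 25.5
eef_pos: [457.1, 111.1, 132.9]
tcp_rot: [-3.141, -0.0, 2.097]
ft_force: [0.4, -0.5, 0.7]
opening: 0.598
grip_force: 0.0
```

>>> carry_out([
  {"slide": [0,0,0],"spin": 0},
  {"slide": [0,0,0],"spin": 0},
  {"slide": [0,0,0],"spin": 0},
  {"slide": [0,0,0],"spin": 0},
  {"slide": [0,0,0],"spin": 0},
  {"slide": [0,0,0],"spin": 0},
  {"slide": [0,0,0],"spin": 0},
  {"slide": [0,0,0],"spin": 0},
  {"slide": [0,0,0],"spin": 0},
  {"slide": [0,0,0],"spin": 0},
], hand=1)

```text
t: 26.33
eef_pos: [456.7, 111.3, 132.3]
tcp_rot: [-3.142, -0.0, 2.098]
ft_force: [-0.8, 0.5, -0.7]
opening: 0.104
grip_force: 30.0
```

```bash
python3 plan.py 516.6 92.8 290 94.8
```

```text
t 26.33 pos [456.7 111.3 132.3] yaw 120.2 F [-0.81  0.51 -0.71] grip 30.0 open 0.104
  total spin 0.846 then slide tool mm [ -23.4   58.2 -157.7] frac [-0.0586  0.1455 -0.3943]
```

>>> carry_out([
  {"slide": [0,0,-0.034],"spin": 0},
  {"slide": [0,0,-0.072],"spin": 0.169},
  {"slide": [0,0,-0.072],"spin": 0.169},
  {"slide": [0,0,-0.072],"spin": 0.169},
  {"slide": [0,0,-0.072],"spin": 0.169},
  {"slide": [0,0,-0.072],"spin": 0.17},
  {"slide": [-0.0195,0.0485,0],"spin": 0},
  {"slide": [-0.0195,0.0485,0],"spin": 0},
  {"slide": [-0.0195,0.0485,0],"spin": 0},
  {"slide": [0,0,0.06],"spin": 0},
  {"slide": [0,0,0.064],"spin": 0},
  {"slide": [0,0,0],"spin": 0},
])

```text
t: 27.33
eef_pos: [514.7, 92.5, 236.1]
tcp_rot: [-3.134, -0.0, 1.654]
ft_force: [-0.7, -1.1, -2.7]
opening: 0.101
grip_force: 30.0
```

>>> carry_out([
  {"slide": [0,0,0],"spin": 0},
  {"slide": [0,0,0],"spin": 0},
])

```text
t: 27.5
eef_pos: [517.0, 92.9, 241.4]
tcp_rot: [3.141, -0.0, 1.655]
ft_force: [-0.1, 0.5, -1.7]
opening: 0.104
grip_force: 30.0
```

```bash
python3 plan.py 516.6 92.8 240.3 94.8
```

```text
t 27.5 pos [517.   92.9 241.4] yaw 94.8 F [-0.07  0.47 -1.74] grip 30.0 open 0.104
  total spin 0.0 then slide tool mm [-0.  -0.4  1.1] frac [-0.0001 -0.001   0.0027]
```

>>> carry_out([
  {"slide": [0,0,0.003],"spin": 0},
  {"slide": [0,0.04,0],"spin": 0},
  {"slide": [0,0.04,0],"spin": 0},
  {"slide": [0,0.04,0],"spin": 0},
  {"slide": [0,0.04,0],"spin": 0},
  {"slide": [0,0.03,0],"spin": 0},
  {"slide": [0,0.02,0],"spin": 0},
  {"slide": [0,0.015,0],"spin": 0},
  {"slide": [0,0,0],"spin": 0},
  {"slide": [0,0,0],"spin": 0},
  {"slide": [0,0,0],"spin": 0},
])

```text
t: 28.42
eef_pos: [605.8, 100.4, 239.4]
tcp_rot: [-3.142, -0.0, 1.655]
ft_force: [0.2, 0.5, -2.1]
opening: 0.106
grip_force: 30.0
```

```bash
python3 plan.py 606.5 100.3 217.5 94.8; python3 bar.py
```

```text
t 28.42 pos [605.8 100.4 239.4] yaw 94.8 F [ 0.24  0.49 -2.1 ] grip 30.0 open 0.106
  total spin 0.0 then slide tool mm [-0.1  0.7 21.9] frac [-0.0003  0.0018  0.0546]
[-172.5, -127.5] [(-99, np.float64(0.04)), (-97, np.float64(0.05)), (-84, np.float64(0.06))]
[-97.5, -52.5] [(-40, np.float64(0.0)), (-37, np.float64(-0.01)), (-35, np.float64(0.01))]
[172.5, 127.5] [(-57, np.float64(0.13)), (-54, np.float64(0.14)), (-52, np.float64(0.12))]
```

>>> carry_out([
  {"slide": [0,0.0018,0.014],"spin": 0},
  {"slide": [0,0,0.014],"spin": 0},
  {"slide": [0,0,0.01],"spin": 0},
  {"slide": [0,0,0.008],"spin": 0},
  {"slide": [0,0,0.006],"spin": 0},
  {"slide": [0,0,0.005],"spin": 0},
  {"slide": [0,0,0],"spin": 0},
  {"slide": [0,0,0],"spin": 0},
  {"slide": [0,0,0],"spin": 0},
])

```text
t: 29.22
eef_pos: [607.0, 100.5, 216.6]
tcp_rot: [3.141, -0.0, 1.655]
ft_force: [-1.8, 2.7, 2.6]
opening: 0.103
grip_force: 30.0
```

```bash
python3 plan.py 606.5 100.3 217.5 94.8; python3 bar.py
```

```text
t 29.22 pos [607.  100.5 216.6] yaw 94.8 F [-1.75  2.68  2.58] grip 30.0 open 0.103
  total spin 0.0 then slide tool mm [-0.1 -0.5 -0.9] frac [-0.0003 -0.0013 -0.0023]
[-172.5, -127.5] [(-75, np.float64(-0.06)), (-71, np.float64(-0.07)), (-58, np.float64(-0.08))]
[-97.5, -52.5] [(0, np.float64(-0.11)), (0, np.float64(-0.1)), (8, np.float64(-0.09))]
[172.5, 127.5] [(-38, np.float64(0.04)), (-37, np.float64(0.16)), (-37, np.float64(0.03))]
```

The last lowering is pressing, with 2.7 N sideways, so the hook is probably on a collar. I'll lift it again and measure the held carrier.

>>> carry_out([
  {"slide": [0,0,-0.015],"spin": 0},
  {"slide": [0,0,-0.025],"spin": 0},
  {"slide": [0,0,0],"spin": 0},
  {"slide": [0,0,0],"spin": 0},
  {"slide": [0,0,0],"spin": 0},
  {"slide": [0,0,0],"spin": 0},
])

```text
t: 29.77
eef_pos: [606.9, 100.3, 232.1]
tcp_rot: [-3.141, 0.0, 1.655]
ft_force: [-0.7, 0.1, -3.0]
opening: 0.105
grip_force: 30.0
```

```bash
python3 plan.py 606.5 100.3 232.5 94.8; python3 bar.py
cat > bot.py <<'E'
from cell import *
from h import *
import cv2,sys
th=np.radians(4.76);ex=np.array([np.cos(th),np.sin(th),0]);ey=np.array([-np.sin(th),np.cos(th),0]);C=np.array([612.5,25.6,0])
g=cv2.cvtColor(read_camera("scene")["color"],cv2.COLOR_RGB2GRAY).astype(np.float32)
def scan(n,y,z0):
    # row profile through the black bottle cap (65 mm up) and the grip-tab/spine, horizontally in the image
    for h in (55,62,68):
        p=proj("scene",C+y*ey+8*ex+[0,0,z0+h]);v=int(round(p[1]));u=int(round(p[0]))
        print(n,h,"exp u",round(p[0],1),"row",v,"from",u-22,g[v,u-22:u+15].astype(int).tolist())
scan("IL",75,float(sys.argv[1]));scan("IR",-75,float(sys.argv[2]))
print("mm->px along ey",proj("scene",C+75*ey+[0,0,150])-proj("scene",C+65*ey+[0,0,150]))
E
python3 bot.py 100 83
```

```text
t 29.77 pos [606.9 100.3 232.1] yaw 94.8 F [-0.66  0.14 -2.98] grip 30.0 open 0.105
  total spin 0.0 then slide tool mm [ 0.  -0.4 -0.4] frac [ 0.0001 -0.001  -0.0011]
[-172.5, -127.5] [(-96, np.float64(0.04)), (-94, np.float64(0.05)), (-80, np.float64(0.06))]
[-97.5, -52.5] [(-37, np.float64(0.0)), (-34, np.float64(-0.01)), (-32, np.float64(0.01))]
[172.5, 127.5] [(-59, np.float64(0.13)), (-58, np.float64(0.14)), (-51, np.float64(0.12))]
IL 55 exp u 321.0 row 218 from 299 [21, 13, 12, 15, 14, 14, 28, 31, 43, 60, 70, 77, 77, 77, 77, 75, 84, 59, 13, 12, 11, 9, 31, 30, 8, 12, 12, 10, 11, 16, 41, 53, 57, 60, 49, 30, 27]
IL 62 exp u 321.1 row 215 from 299 [13, 14, 15, 12, 14, 14, 14, 30, 47, 57, 86, 92, 77, 77, 76, 75, 86, 61, 12, 13, 10, 15, 43, 40, 12, 10, 12, 10, 8, 20, 43, 58, 66, 69, 67, 70, 70]
IL 68 exp u 321.1 row 213 from 299 [31, 14, 15, 12, 8, 11, 41, 57, 56, 56, 85, 91, 77, 76, 76, 76, 87, 63, 9, 9, 7, 15, 45, 41, 15, 11, 20, 23, 22, 26, 42, 62, 70, 70, 71, 76, 85]
IR 55 exp u 360.8 row 243 from 339 [76, 72, 111, 190, 221, 220, 221, 189, 119, 82, 82, 82, 82, 82, 85, 85, 60, 21, 8, 6, 12, 12, 10, 15, 45, 62, 62, 62, 63, 61, 54, 73, 85, 83, 83, 83, 83]
IR 62 exp u 360.9 row 241 from 339 [76, 70, 82, 166, 164, 103, 103, 102, 91, 81, 83, 81, 81, 82, 85, 89, 83, 52, 9, 10, 9, 9, 9, 14, 46, 60, 63, 64, 63, 62, 60, 71, 81, 82, 83, 83, 83]
IR 68 exp u 361.1 row 239 from 339 [76, 71, 69, 89, 105, 105, 106, 93, 81, 83, 82, 81, 81, 82, 86, 79, 66, 38, 10, 10, 8, 10, 10, 13, 45, 61, 62, 65, 64, 60, 60, 66, 77, 83, 84, 83, 83]
mm->px along ey [-2.49987288 -1.24346088]
```

>>> carry_out([
  {"slide": [0,0,0.011],"spin": 0},
  {"slide": [0,0,0.011],"spin": 0},
  {"slide": [0,0,0],"spin": 0},
  {"slide": [0,0,0],"spin": 0},
  {"slide": [0,0,0],"spin": 0},
  {"slide": [0,0,0],"spin": 0},
  {"slide": [0,0,0],"spin": 0},
  {"slide": [0,0,0],"spin": 0},
])

```text
t: 30.53
eef_pos: [607.0, 100.4, 223.6]
tcp_rot: [3.141, -0.0, 1.655]
ft_force: [-0.3, 0.1, -1.3]
opening: 0.103
grip_force: 30.0
```

```bash
cat > tilt.py <<'E'
# tilt from the dark-collar centroids: correlate a column strip at the right rod end against the first picture
from cell import *
from h import *
import cv2
th=np.radians(4.76);ey=np.array([-np.sin(th),np.cos(th),0]);C=np.array([612.5,25.6,200])
ref=cv2.cvtColor(cv2.imread("pics/scene0.png"),cv2.COLOR_BGR2GRAY)
now=cv2.cvtColor(read_camera("scene")["color"],cv2.COLOR_RGB2GRAY)
for r in(-180,-112.5,-45,40,112.5,180):
    p=proj("scene",C+r*ey).round().astype(int);k=proj("scene",C+r*ey+[0,0,10])-proj("scene",C+r*ey)
    T=ref[p[1]-4:p[1]+5,p[0]-5:p[0]+6];S=now[p[1]-24:p[1]+25,p[0]-9:p[0]+10]
    m=cv2.matchTemplate(S,T,cv2.TM_CCOEFF_NORMED);_,s,_,l=cv2.minMaxLoc(m)
    j=l[1];o=0
    if 0<j<m.shape[0]-1:
        a,b,c=m[j-1,l[0]],m[j,l[0]],m[j+1,l[0]];o=.5*(a-c)/(a-2*b+c)
    dv=j+o-20;print(r,"score",round(float(s),2),"du",l[0]-4,"tilt",round(dv/k[1]*10/r,3))
E
python3 plan.py 606.5 100.3 232.5 94.8;python3 tilt.py; python3 bar.py; python3 plan.py 606.5 100.3 232.5 94.8
```

```text
t 30.53 pos [607.  100.4 223.6] yaw 94.8 F [-0.26  0.09 -1.32] grip 30.0 open 0.103
  total spin 0.0 then slide tool mm [-0.  -0.6 -8.9] frac [-0.0001 -0.0014 -0.0222]
-180 score 0.83 du 0 tilt 0.065
-112.5 score 0.61 du -3 tilt -0.194
-45 score 0.64 du 2 tilt -0.904
40 score 0.7 du 0 tilt 0.031
112.5 score 0.68 du 0 tilt 0.063
180 score 0.5 du -4 tilt 0.042
[-172.5, -127.5] [(-106, np.float64(0.03)), (-98, np.float64(0.02)), (-91, np.float64(0.04))]
[-97.5, -52.5] [(-17, np.float64(-0.01)), (-14, np.float64(0.0)), (-14, np.float64(-0.02))]
[172.5, 127.5] [(-54, np.float64(0.12)), (-53, np.float64(0.11)), (-44, np.float64(0.13))]
t 30.63 pos [607.  100.4 223.6] yaw 94.8 F [-0.26  0.1  -2.12] grip 30.0 open 0.1
  total spin 0.0 then slide tool mm [-0.  -0.6 -8.9] frac [-0.0001 -0.0014 -0.0223]
```

Run:
```python
from h import *
np.set_printoptions(precision=1,suppress=True)
o=[(178,262),(262,268),(350,280),(440,272)]
f=lambda p,i:(np.array(p,float)-[400*(i%2),296*(i//2)])/8-.5+o[i]
def rep(n,i,pts,c,yaw):
    th=np.radians(yaw);ex=np.array([np.cos(th),np.sin(th),0]);ey=np.array([-np.sin(th),np.cos(th),0])
    for nm,p in pts.items():
        X=plane("top",f(p,i),3)-np.array([*c,3]);print(n,nm,"carrier x,y",round(X@ex,1),round(X@ey,1))
for yw in(28,30.2,33): rep("SL %s"%yw,1,{"frontright":(622,20),"rearright":(692,150)},(456.7,111.3),yw)
for yw in(-15,-20):rep("SR %s"%yw,2,{"fl":(98,338),"fr":(212,385),"rl":(50,478)},(426.5,-98.2),yw)
rep("DL",0,{"fl":(195,35),"fr":(317,70),"rr":(270,215)},(473.5,308.5),-13.3)
rep("DR",3,{"fl":(478,345),"rl":(438,500)},(442.1,-334.6),-17.7)
```

```text
SL 28 frontright carrier x,y 27.5 -31.7
SL 28 rearright carrier x,y -19.7 -32.3
SL 30.2 frontright carrier x,y 26.3 -32.7
SL 30.2 rearright carrier x,y -20.9 -31.5
SL 33 frontright carrier x,y 24.7 -33.9
SL 33 rearright carrier x,y -22.4 -30.4
SR -15 fl carrier x,y 29.0 17.3
SR -15 fr carrier x,y 24.1 -21.4
SR -15 rl carrier x,y -17.9 20.6
SR -20 fl carrier x,y 27.4 19.8
SR -20 fr carrier x,y 25.9 -19.2
SR -20 rl carrier x,y -19.6 18.9
DL fl carrier x,y 28.3 20.2
DL fr carrier x,y 26.6 -20.9
DL rr carrier x,y -21.9 -17.7
DR fl carrier x,y 26.8 33.7
DR rl carrier x,y -23.8 31.4
```

The original top view settles this. The tray widths show the leftmost carrier is a single (about 40 mm) and the one I'm holding is a double (half-width 32 mm). I'll put things right as follows: set this double down, return both hung singles to the table, and then hang in the proper order.

>>> carry_out([
  {"slide": [0,0,-0.02],"spin": 0},
  {"slide": [0,0,-0.021],"spin": 0},
  {"slide": [0,0,0],"spin": 0},
  {"slide": [0,-0.043,0],"spin": 0},
  {"slide": [0,-0.043,0],"spin": 0},
  {"slide": [0,-0.043,0],"spin": 0},
  {"slide": [0,-0.043,0],"spin": 0},
  {"slide": [0,-0.043,0],"spin": 0},
  {"slide": [0.08,0,0],"spin": 0},
  {"slide": [0.08,0,0],"spin": 0},
  {"slide": [0.08,0,0],"spin": 0},
  {"slide": [0.08,0,0],"spin": 0},
])

```text
t: 31.63
eef_pos: [510.5, 222.0, 240.6]
tcp_rot: [3.14, -0.0, 1.654]
ft_force: [0.9, -0.0, -3.0]
opening: 0.105
grip_force: 30.0
```

>>> carry_out([
  {"slide": [0.075,0,0],"spin": 0},
  {"slide": [0,0,0.06],"spin": 0},
  {"slide": [0,0,0.08],"spin": 0},
  {"slide": [0,0,0.07],"spin": 0},
  {"slide": [0,0,0.03],"spin": 0},
  {"slide": [0,0,0],"spin": 0},
  {"slide": [0,0,0],"spin": 0},
  {"slide": [0,0,0],"spin": 0},
])

```text
t: 32.3
eef_pos: [508.8, 250.9, 145.2]
tcp_rot: [3.14, -0.001, 1.655]
ft_force: [0.9, 0.0, -2.1]
opening: 0.107
grip_force: 30.0
```

```bash
sed -i 's/read_camera("scene")\["color"\]/(cv2.imread(sys.argv[1])[:,:,::-1].copy() if len(sys.argv)>1 else read_camera("scene")["color"])/;s/^import cv2/import cv2,sys/' bar.py; python3 bar.py pics/scene0.png; python3 bar.py; python3 plan.py 508 249 132.8 94.8
python3 - <<'E'
from h import *
np.set_printoptions(precision=1,suppress=True)
for n,a,z in(("cl",(175+275/4.8,258+135/4.8),132),("cm",(175+728/4.8,258+163/4.8),117),("cr",(335+430/4.8,258+(408-288)/4.8),135)):print(n,plane("top",a,z))
E
```

```text
[-172.5, -127.5] [(-186, np.float64(-0.03)), (-185, np.float64(-0.02)), (-169, np.float64(-0.01))]
[-97.5, -52.5] [(-184, np.float64(-0.04)), (-177, np.float64(-0.05)), (-175, np.float64(-0.03))]
[172.5, 127.5] [(-174, np.float64(0.03)), (-164, np.float64(0.02)), (-145, np.float64(0.01))]
[-172.5, -127.5] [(-96, np.float64(0.04)), (-94, np.float64(0.05)), (-82, np.float64(0.06))]
[-97.5, -52.5] [(-40, np.float64(0.0)), (-37, np.float64(-0.01)), (-35, np.float64(0.01))]
[172.5, 127.5] [(-51, np.float64(0.13)), (-47, np.float64(0.14)), (-45, np.float64(0.12))]
t 32.35 pos [508.8 250.9 145.4] yaw 94.8 F [ 0.02 -0.29 -2.5 ] grip 30.0 open 0.106
  total spin -0.0 then slide tool mm [-1.8 -1.  12.6] frac [-0.0044 -0.0024  0.0314]
cl [457.7 213.7 132. ]
cm [444.9  -1.3 117. ]
cr [ 466.7 -221.9  135. ]
```

>>> carry_out([
  {"slide": [0,0.01,0.016],"spin": 0},
  {"slide": [0,0,0.014],"spin": 0},
  {"slide": [0,0,0],"spin": 0},
  {"slide": [0,0,0],"spin": 0},
])

```text
t: 32.68
eef_pos: [512.5, 251.0, 132.0]
tcp_rot: [3.141, -0.0, 1.654]
ft_force: [0.6, -0.7, -0.6]
opening: 0.1
grip_force: 30.0
```

>>> carry_out([
  {"slide": [0,0,0],"spin": 0},
  {"slide": [0,0,0],"spin": 0},
  {"slide": [0,0,0],"spin": 0},
  {"slide": [0,0,0],"spin": 0},
  {"slide": [0,0,0],"spin": 0},
  {"slide": [0,0,0],"spin": 0},
  {"slide": [0,0,-0.04],"spin": 0},
  {"slide": [0,0,-0.08],"spin": 0},
  {"slide": [0,0,-0.09],"spin": 0},
  {"slide": [0,0,-0.09],"spin": 0},
  {"slide": [0,0,-0.07],"spin": 0},
], hand=0.5)

```text
t: 33.6
eef_pos: [512.2, 251.0, 282.8]
tcp_rot: [3.14, -0.001, 1.655]
ft_force: [-0.9, -0.0, -0.6]
opening: 0.5
grip_force: 0.0
```

```bash
python3 plan.py 620 -49.1 280 94.8
```

```text
t 33.6 pos [512.2 251.  282.8] yaw 94.8 F [-0.85 -0.02 -0.61] grip 0.0 open 0.5
  total spin 0.0 then slide tool mm [-308.1   82.4    2.8] frac [-0.7703  0.2059  0.007 ]
```

>>> carry_out([
  {"slide": [-0.097,0.0256,0],"spin": 0},
  {"slide": [-0.097,0.0256,0],"spin": 0},
  {"slide": [-0.097,0.0256,0],"spin": 0},
  {"slide": [-0.097,0.0256,0],"spin": 0},
  {"slide": [-0.097,0.0256,0],"spin": 0},
  {"slide": [-0.097,0.0256,0],"spin": 0},
  {"slide": [-0.097,0.0256,0],"spin": 0},
  {"slide": [-0.097,0.0256,0],"spin": 0},
  {"slide": [0,0,0.04],"spin": 0},
  {"slide": [0,0,0],"spin": 0},
  {"slide": [0,0,0],"spin": 0},
])

```text
t: 34.52
eef_pos: [619.2, -51.4, 263.3]
tcp_rot: [-3.14, -0.001, 1.654]
ft_force: [0.4, 0.0, 0.9]
opening: 0.498
grip_force: 0.0
```

```bash
python3 plan.py 619.8 -51.3 213 94.8
```

```text
t 34.52 pos [619.2 -51.4 263.3] yaw 94.8 F [0.44 0.05 0.88] grip 0.0 open 0.498
  total spin -0.001 then slide tool mm [ 0.1  0.6 50.3] frac [1.000e-04 1.500e-03 1.257e-01]
```

>>> carry_out([
  {"slide": [0,0.001,0.05],"spin": 0},
  {"slide": [0,0,0.05],"spin": 0},
  {"slide": [0,0,0.026],"spin": 0},
  {"slide": [0,0,0],"spin": 0},
  {"slide": [0,0,0],"spin": 0},
])

```text
t: 34.93
eef_pos: [620.2, -50.6, 214.2]
tcp_rot: [3.142, -0.0, 1.656]
ft_force: [-1.0, 0.2, 0.3]
opening: 0.502
grip_force: 0.0
```

>>> carry_out([
  {"slide": [0,0,0],"spin": 0},
  {"slide": [0,0,0],"spin": 0},
  {"slide": [0,0,0],"spin": 0},
  {"slide": [0,0,0],"spin": 0},
  {"slide": [0,0,0],"spin": 0},
  {"slide": [0,0,0],"spin": 0},
  {"slide": [0,0,0],"spin": 0},
  {"slide": [0,0,0],"spin": 0},
], hand=1)

```text
t: 35.6
eef_pos: [620.1, -51.5, 213.5]
tcp_rot: [-3.142, -0.0, 1.655]
ft_force: [-0.4, -0.5, -0.2]
opening: 0.107
grip_force: 30.0
```

```bash
python3 plan.py 619.8 -51.3 235 94.8; python3 bar.py
```

```text
t 35.6 pos [620.1 -51.5 213.5] yaw 94.8 F [-0.35 -0.48 -0.22] grip 30.0 open 0.107
  total spin 0.0 then slide tool mm [  0.2  -0.3 -21.5] frac [ 0.0005 -0.0007 -0.0537]
[-172.5, -127.5] [(-141, np.float64(0.04)), (-136, np.float64(0.05)), (-121, np.float64(0.06))]
[-97.5, -52.5] [(-51, np.float64(0.16)), (-51, np.float64(0.17)), (-50, np.float64(0.18))]
[172.5, 127.5] [(-54, np.float64(0.14)), (-47, np.float64(0.13)), (-41, np.float64(0.15))]
```

>>> carry_out([
  {"slide": [0,0,-0.018],"spin": 0},
  {"slide": [0,0,-0.018],"spin": 0},
  {"slide": [0,0,-0.018],"spin": 0},
  {"slide": [0,0,0],"spin": 0},
  {"slide": [0,0,0],"spin": 0},
  {"slide": [0,-0.03,0],"spin": 0},
  {"slide": [0,-0.05,0],"spin": 0},
  {"slide": [0,-0.07,0],"spin": 0},
  {"slide": [0,-0.07,0],"spin": 0},
  {"slide": [0,-0.07,0],"spin": 0},
  {"slide": [0,0,0.06],"spin": 0},
  {"slide": [0,0,0.08],"spin": 0},
])

```text
t: 36.65
eef_pos: [504.6, -61.5, 180.9]
tcp_rot: [3.136, 0.002, 1.654]
ft_force: [0.7, 1.0, -1.8]
opening: 0.107
grip_force: 30.0
```

>>> carry_out([
  {"slide": [0,0,0.06],"spin": 0},
  {"slide": [0,0,0.02],"spin": 0},
  {"slide": [0,0,0],"spin": 0},
  {"slide": [0,0,0],"spin": 0},
  {"slide": [0,0,0],"spin": 0},
])

```text
t: 37.07
eef_pos: [505.3, -61.3, 148.3]
tcp_rot: [3.14, 0.0, 1.655]
ft_force: [-0.6, -0.0, -0.8]
opening: 0.102
grip_force: 30.0
```

```bash
python3 plan.py 504.4 -61.1 134.5 94.8; python3 bar.py
```

```text
t 37.07 pos [505.3 -61.3 148.3] yaw 94.8 F [-0.65 -0.04 -0.82] grip 30.0 open 0.102
  total spin 0.0 then slide tool mm [ 0.2 -0.8 13.8] frac [ 0.0006 -0.0021  0.0345]
[-172.5, -127.5] [(-93, np.float64(0.01)), (-86, np.float64(0.02)), (-76, np.float64(0.0))]
[-97.5, -52.5] [(-194, np.float64(0.02)), (-194, np.float64(0.03)), (-194, np.float64(0.01))]
[172.5, 127.5] [(2, np.float64(0.09)), (6, np.float64(0.1)), (10, np.float64(-0.05))]
```

>>> carry_out([
  {"slide": [0,0,0.02],"spin": 0},
  {"slide": [0,0,0.016],"spin": 0},
  {"slide": [0,0,0],"spin": 0},
  {"slide": [0,0,0],"spin": 0},
  {"slide": [0,0,0],"spin": 0},
])

```text
t: 37.53
eef_pos: [505.1, -61.3, 133.0]
tcp_rot: [3.14, 0.001, 1.655]
ft_force: [0.0, -0.4, 5.4]
opening: 0.105
grip_force: 30.0
```

>>> carry_out([
  {"slide": [0,0,0],"spin": 0},
  {"slide": [0,0,0],"spin": 0},
  {"slide": [0,0,0],"spin": 0},
  {"slide": [0,0,0],"spin": 0},
  {"slide": [0,0,0],"spin": 0},
  {"slide": [0,0,0],"spin": 0},
  {"slide": [0,0,-0.04],"spin": 0},
  {"slide": [0,0,-0.08],"spin": 0},
  {"slide": [0,0,-0.09],"spin": 0},
  {"slide": [0,0,-0.09],"spin": 0},
  {"slide": [0,0,-0.07],"spin": 0},
  {"slide": [0,0,0],"spin": 0},
], hand=0.5)

```text
t: 38.53
eef_pos: [506.1, -61.5, 286.0]
tcp_rot: [3.134, 0.003, 1.655]
ft_force: [0.8, -1.5, -0.1]
opening: 0.504
grip_force: 0.0
```

```bash
python3 plan.py 600.9 173 280 94.8
```

```text
t 38.53 pos [506.1 -61.5 286. ] yaw 94.8 F [ 0.79 -1.52 -0.15] grip 0.0 open 0.504
  total spin 0.0 then slide tool mm [225.7 114.1   6. ] frac [0.5643 0.2852 0.0151]
```

>>> carry_out([
  {"slide": [0.0806,0.0407,0],"spin": 0},
  {"slide": [0.0806,0.0407,0],"spin": 0},
  {"slide": [0.0806,0.0407,0],"spin": 0},
  {"slide": [0.0806,0.0407,0],"spin": 0},
  {"slide": [0.0806,0.0407,0],"spin": 0},
  {"slide": [0.0806,0.0407,0],"spin": 0},
  {"slide": [0.0806,0.0407,0],"spin": 0},
  {"slide": [0,0,0.02],"spin": 0},
  {"slide": [0,0,0],"spin": 0},
  {"slide": [0,0,0],"spin": 0},
])

```text
t: 39.37
eef_pos: [598.6, 173.0, 271.6]
tcp_rot: [-3.139, 0.0, 1.655]
ft_force: [-0.2, 0.2, -0.2]
opening: 0.5
grip_force: 0.0
```

```bash
python3 plan.py 600.9 173 227.5 94.8
cat > s2.py <<'E'
from cell import *
from h import *
import cv2,sys
th=np.radians(4.76);ex=np.array([np.cos(th),np.sin(th),0]);ey=np.array([-np.sin(th),np.cos(th),0])
im=read_camera("top")["color"].astype(int)
c=np.array([float(sys.argv[1]),float(sys.argv[2]),0])
# rectified intensity profiles along carrier y: bottle plane z=70 at x=+10..16, tab plane z=166 at x=0
def prof(x,z):
    return [int(cv2.getRectSubPix(im.min(2).astype(np.uint8),(1,1),tuple(map(float,proj("top",c+x*ex+y*ey+[0,0,z]))))[0,0]) for y in range(-32,33,2)]
print("y",list(range(-32,33,2)))
for x,z in((8,75),(12,75),(16,75),(26,2),(20,2),(0,166),(-3,166),(3,166)):print(x,z,prof(x,z))
E
python3 s2.py 505.1 -61.3; python3 s2.py 512.3 251
```

```text
t 39.37 pos [598.6 173.  271.6] yaw 94.8 F [-0.17  0.2  -0.19] grip 0.0 open 0.5
  total spin 0.001 then slide tool mm [-0.2  2.3 44.1] frac [-0.0006  0.0056  0.1102]
y [-32, -30, -28, -26, -24, -22, -20, -18, -16, -14, -12, -10, -8, -6, -4, -2, 0, 2, 4, 6, 8, 10, 12, 14, 16, 18, 20, 22, 24, 26, 28, 30, 32]
8 75 [218, 220, 221, 219, 218, 219, 218, 217, 215, 215, 215, 214, 213, 214, 219, 216, 189, 141, 216, 232, 233, 231, 231, 233, 231, 231, 230, 230, 232, 230, 142, 201, 208]
12 75 [223, 222, 223, 223, 222, 220, 222, 222, 220, 220, 220, 220, 217, 219, 225, 193, 164, 172, 224, 199, 173, 171, 182, 193, 201, 211, 219, 226, 237, 242, 227, 235, 198]
16 75 [224, 225, 224, 223, 223, 223, 224, 223, 223, 222, 223, 224, 224, 229, 192, 129, 169, 236, 246, 245, 122, 41, 8, 3, 0, 7, 67, 159, 168, 152, 177, 238, 227]
26 2 [222, 223, 222, 222, 222, 223, 224, 222, 223, 223, 224, 226, 229, 198, 188, 209, 225, 222, 224, 224, 220, 221, 214, 209, 201, 182, 157, 181, 199, 198, 223, 228, 227]
20 2 [223, 222, 222, 224, 225, 224, 223, 223, 224, 224, 226, 232, 174, 111, 100, 207, 222, 236, 204, 120, 71, 48, 3
[... 1116 characters left out ...]
9, 39]
26 2 [50, 67, 73, 73, 71, 73, 73, 72, 72, 72, 75, 74, 73, 74, 76, 76, 66, 47, 35, 32, 31, 32, 32, 33, 34, 36, 39, 40, 40, 41, 43, 42, 42]
20 2 [62, 67, 68, 67, 67, 66, 67, 69, 69, 68, 66, 65, 68, 69, 71, 69, 57, 30, 28, 29, 29, 28, 30, 29, 29, 30, 31, 31, 32, 34, 35, 32, 34]
0 166 [29, 27, 32, 29, 29, 31, 30, 27, 30, 43, 60, 78, 91, 71, 39, 22, 18, 19, 21, 20, 20, 22, 25, 22, 21, 22, 22, 22, 22, 20, 23, 23, 24]
-3 166 [26, 25, 24, 24, 20, 18, 20, 20, 20, 33, 34, 31, 38, 54, 46, 35, 30, 29, 33, 33, 36, 36, 35, 35, 37, 38, 38, 39, 35, 37, 41, 40, 44]
3 166 [29, 30, 29, 31, 33, 31, 33, 33, 32, 34, 37, 37, 39, 32, 30, 32, 32, 31, 31, 30, 28, 30, 26, 30, 27, 26, 25, 25, 25, 22, 28, 27, 27]
```

>>> carry_out([
  {"slide": [0,0.005,0.05],"spin": 0},
  {"slide": [0,0,0.04],"spin": 0},
  {"slide": [0,0,0.02],"spin": 0},
  {"slide": [0,0,0],"spin": 0},
  {"slide": [0,0,0],"spin": 0},
])

```text
t: 39.88
eef_pos: [601.3, 172.8, 229.3]
tcp_rot: [3.141, -0.0, 1.654]
ft_force: [0.2, -0.4, -0.6]
opening: 0.498
grip_force: 0.0
```

>>> carry_out([
  {"slide": [0,0,0],"spin": 0},
  {"slide": [0,0,0],"spin": 0},
  {"slide": [0,0,0],"spin": 0},
  {"slide": [0,0,0],"spin": 0},
  {"slide": [0,0,0],"spin": 0},
  {"slide": [0,0,0],"spin": 0},
  {"slide": [0,0,0],"spin": 0},
  {"slide": [0,0,0],"spin": 0},
], hand=1)

```text
t: 40.55
eef_pos: [601.1, 173.5, 228.7]
tcp_rot: [-3.141, -0.0, 1.655]
ft_force: [-0.1, 0.0, 0.3]
opening: 0.104
grip_force: 30.0
```

```bash
python3 plan.py 600.9 173 259 94.8
```

```text
t 40.55 pos [601.1 173.5 228.7] yaw 94.8 F [-0.07  0.04  0.33] grip 30.0 open 0.104
  total spin 0.0 then slide tool mm [ -0.5  -0.2 -30.3] frac [-0.0011 -0.0006 -0.0757]
```

>>> carry_out([
  {"slide": [0,0,-0.019],"spin": 0},
  {"slide": [0,0,-0.019],"spin": 0},
  {"slide": [0,0,-0.019],"spin": 0},
  {"slide": [0,0,-0.019],"spin": 0},
  {"slide": [0,0,0],"spin": 0},
  {"slide": [0,0,0],"spin": 0},
  {"slide": [0,0,0],"spin": 0},
  {"slide": [0,0,0],"spin": 0},
  {"slide": [0,-0.03,0],"spin": 0},
  {"slide": [0,-0.05,0],"spin": 0},
  {"slide": [0,-0.08,0],"spin": 0},
  {"slide": [0,-0.09,0],"spin": 0},
])

```text
t: 41.55
eef_pos: [500.8, 164.8, 258.2]
tcp_rot: [-3.141, 0.0, 1.654]
ft_force: [-0.2, -0.2, -1.6]
opening: 0.1
grip_force: 30.0
```

>>> carry_out([
  {"slide": [-0.0625,0,0.04],"spin": 0},
  {"slide": [-0.0625,0,0.04],"spin": 0},
  {"slide": [-0.0625,0,0.04],"spin": 0},
  {"slide": [0,0,0.08],"spin": 0},
  {"slide": [0,0,0.07],"spin": 0},
  {"slide": [0,0,0.02],"spin": 0},
  {"slide": [0,0,0],"spin": 0},
  {"slide": [0,0,0],"spin": 0},
  {"slide": [0,0,0],"spin": 0},
])

```text
t: 42.3
eef_pos: [508.6, 90.6, 144.5]
tcp_rot: [3.14, 0.0, 1.655]
ft_force: [-0.2, 0.7, -1.2]
opening: 0.105
grip_force: 30.0
```

```bash
python3 plan.py 507.7 90.5 134.5 94.8; python3 bar.py
```

```text
t 42.3 pos [508.6  90.6 144.5] yaw 94.8 F [-0.19  0.74 -1.18] grip 30.0 open 0.105
  total spin 0.001 then slide tool mm [-0.1 -0.9 10. ] frac [-0.0002 -0.0022  0.025 ]
[-172.5, -127.5] [(-127, np.float64(0.09)), (-121, np.float64(0.1)), (-100, np.float64(0.11))]
[-97.5, -52.5] [(-228, np.float64(0.07)), (-224, np.float64(0.08)), (-218, np.float64(0.09))]
[172.5, 127.5] [(-177, np.float64(0.15)), (-167, np.float64(0.16)), (-156, np.float64(0.14))]
```

>>> carry_out([
  {"slide": [0,0,0.014],"spin": 0},
  {"slide": [0,0,0.012],"spin": 0},
  {"slide": [0,0,0],"spin": 0},
  {"slide": [0,0,0],"spin": 0},
])

```text
t: 42.68
eef_pos: [508.8, 90.6, 134.4]
tcp_rot: [3.138, -0.0, 1.655]
ft_force: [-1.5, -0.0, 15.7]
opening: 0.105
grip_force: 30.0
```

>>> carry_out([
  {"slide": [0,0,0],"spin": 0},
  {"slide": [0,0,0],"spin": 0},
  {"slide": [0,0,0],"spin": 0},
  {"slide": [0,0,0],"spin": 0},
  {"slide": [0,0,0],"spin": 0},
  {"slide": [0,0,0],"spin": 0},
  {"slide": [0,0,-0.05],"spin": 0},
  {"slide": [0,0,-0.08],"spin": 0},
  {"slide": [0,0,-0.08],"spin": 0},
  {"slide": [0,0,0],"spin": 0},
], hand=0.5)

```text
t: 43.52
eef_pos: [509.8, 90.5, 221.8]
tcp_rot: [3.134, 0.0, 1.655]
ft_force: [-0.2, -0.0, 0.2]
opening: 0.497
grip_force: 0.0
```

```bash
python3 plan.py 512.3 251 215 94.8
```

```text
t 43.52 pos [509.8  90.5 221.8] yaw 94.8 F [-0.22 -0.05  0.21] grip 0.0 open 0.497
  total spin 0.0 then slide tool mm [159.7  16.    6.8] frac [0.3993 0.0399 0.0169]
```

>>> carry_out([
  {"slide": [0.08,0.008,0],"spin": 0},
  {"slide": [0.08,0.008,0],"spin": 0},
  {"slide": [0.08,0.008,0],"spin": 0},
  {"slide": [0.08,0.008,0],"spin": 0},
  {"slide": [0.08,0.008,0],"spin": 0},
  {"slide": [0,0,0.03],"spin": 0},
  {"slide": [0,0,0],"spin": 0},
  {"slide": [0,0,0],"spin": 0},
])

```text
t: 44.18
eef_pos: [509.9, 251.0, 204.0]
tcp_rot: [-3.14, 0.001, 1.655]
ft_force: [0.5, -0.1, 0.1]
opening: 0.5
grip_force: 0.0
```

```bash
python3 plan.py 512.3 251 132 94.8; python3 s2.py 508.8 90.6
```

```text
t 44.18 pos [509.9 251.  204. ] yaw 94.8 F [ 0.5  -0.07  0.09] grip 0.0 open 0.5
  total spin 0.001 then slide tool mm [-0.2  2.4 72. ] frac [-0.0004  0.006   0.18  ]
y [-32, -30, -28, -26, -24, -22, -20, -18, -16, -14, -12, -10, -8, -6, -4, -2, 0, 2, 4, 6, 8, 10, 12, 14, 16, 18, 20, 22, 24, 26, 28, 30, 32]
8 75 [214, 216, 217, 216, 215, 215, 218, 223, 197, 179, 140, 74, 14, 0, 1, 0, 0, 71, 237, 235, 215, 217, 224, 223, 223, 222, 220, 219, 221, 209, 162, 189, 207]
12 75 [218, 218, 219, 216, 216, 217, 221, 215, 149, 207, 236, 212, 128, 25, 2, 0, 1, 83, 201, 207, 204, 205, 217, 227, 229, 231, 229, 226, 226, 212, 187, 208, 213]
16 75 [219, 220, 220, 219, 218, 223, 198, 149, 115, 217, 236, 206, 183, 175, 150, 78, 29, 16, 20, 17, 24, 56, 105, 134, 145, 153, 203, 211, 213, 209, 206, 210, 212]
26 2 [219, 219, 219, 216, 217, 216, 218, 220, 221, 221, 190, 176, 204, 212, 209, 211, 214, 209, 204, 189, 171, 156, 179, 177, 186, 201, 204, 213, 220, 209, 172, 190, 201]
20 2 [217, 217, 219, 220, 219, 220, 219, 219, 225, 178, 125, 111, 215, 236, 194, 148, 137, 122, 85, 51, 29, 22, 22, 24, 32, 56, 100, 122, 141, 165, 201, 209, 210]
0 166 [216, 216, 219, 222, 200, 157, 125, 42, 0, 0, 8, 8, 12, 31, 73, 155, 226, 227, 221, 222, 222, 224, 226, 228, 229, 229, 226, 219, 216, 215, 211, 212, 210]
-3 166 [217, 218, 223, 190, 124, 133, 135, 53, 8, 1, 2, 4, 17, 25, 72, 200, 236, 231, 231, 228, 227, 225, 225, 225, 224, 224, 222, 212, 212, 210, 211, 211, 210]
3 166 [215, 215, 217, 222, 206, 165, 113, 37, 1, 0, 2, 3, 1, 139, 220, 200, 200, 222, 219, 215, 213, 206, 197, 188, 174, 164, 175, 209, 215, 215, 211, 211, 212]
```

>>> carry_out([
  {"slide": [0,0.003,0.06],"spin": 0},
  {"slide": [0,0,0.07],"spin": 0},
  {"slide": [0,0,0.05],"spin": 0},
  {"slide": [0,0,0],"spin": 0},
  {"slide": [0,0,0],"spin": 0},
])

```text
t: 44.65
eef_pos: [511.7, 250.4, 132.9]
tcp_rot: [-3.141, 0.0, 1.653]
ft_force: [-0.2, -0.6, -0.0]
opening: 0.504
grip_force: 0.0
```

>>> carry_out([
  {"slide": [0,0,0],"spin": 0},
  {"slide": [0,0,0],"spin": 0},
  {"slide": [0,0,0],"spin": 0},
  {"slide": [0,0,0],"spin": 0},
  {"slide": [0,0,0],"spin": 0},
  {"slide": [0,0,0],"spin": 0},
  {"slide": [0,0,0],"spin": 0},
  {"slide": [0,0,0],"spin": 0},
], hand=1)

```text
t: 45.32
eef_pos: [511.6, 251.3, 132.8]
tcp_rot: [3.141, -0.0, 1.655]
ft_force: [-0.5, -0.1, 2.0]
opening: 0.1
grip_force: 30.0
```

```bash
python3 plan.py 520 168 257 94.8
```

```text
t 45.32 pos [511.6 251.3 132.8] yaw 94.8 F [-0.5 -0.1  2. ] grip 30.0 open 0.1
  total spin 0.0 then slide tool mm [ -83.7    1.4 -124.2] frac [-0.2092  0.0035 -0.3104]
```

>>> carry_out([
  {"slide": [0,0,-0.04],"spin": 0},
  {"slide": [0,0,-0.09],"spin": 0},
  {"slide": [0,0,-0.09],"spin": 0},
  {"slide": [0,0,-0.09],"spin": 0},
  {"slide": [-0.07,0,0],"spin": 0},
  {"slide": [-0.07,0,0],"spin": 0},
  {"slide": [-0.069,0.0035,0],"spin": 0},
  {"slide": [0,0,0],"spin": 0},
  {"slide": [0,0,0],"spin": 0},
  {"slide": [0,0,0],"spin": 0},
])

```text
t: 46.15
eef_pos: [519.8, 168.2, 256.5]
tcp_rot: [-3.141, -0.0, 1.654]
ft_force: [0.3, -0.0, -2.4]
opening: 0.104
grip_force: 30.0
```

```bash
python3 plan.py 600.3 174.6 256.8 94.8; python3 bar.py
```

```text
t 46.15 pos [519.8 168.2 256.5] yaw 94.8 F [ 0.3  -0.02 -2.45] grip 30.0 open 0.104
  total spin -0.001 then slide tool mm [-0.4 80.7 -0.3] frac [-0.0009  0.2018 -0.0007]
[-172.5, -127.5] [(-121, np.float64(0.09)), (-116, np.float64(0.1)), (-95, np.float64(0.11))]
[-97.5, -52.5] [(-217, np.float64(0.07)), (-213, np.float64(0.08)), (-207, np.float64(0.09))]
[172.5, 127.5] [(-152, np.float64(0.15)), (-143, np.float64(0.14)), (-134, np.float64(0.16))]
```

>>> carry_out([
  {"slide": [0,0.04,0],"spin": 0},
  {"slide": [0,0.04,0],"spin": 0},
  {"slide": [0,0.04,0],"spin": 0},
  {"slide": [0,0.035,0],"spin": 0},
  {"slide": [0,0.025,0],"spin": 0},
  {"slide": [0,0.015,0],"spin": 0},
  {"slide": [0,0.007,0],"spin": 0},
  {"slide": [0,0,0],"spin": 0},
  {"slide": [0,0,0],"spin": 0},
])

```text
t: 46.95
eef_pos: [600.0, 174.9, 256.6]
tcp_rot: [-3.141, -0.0, 1.655]
ft_force: [-0.1, -0.1, -2.2]
opening: 0.1
grip_force: 30.0
```

```bash
python3 plan.py 600.5 174.8 218 94.8
```

```text
t 46.95 pos [600.  174.9 256.6] yaw 94.8 F [-0.05 -0.15 -2.17] grip 30.0 open 0.1
  total spin 0.001 then slide tool mm [-0.2  0.5 38.6] frac [-0.0005  0.0013  0.0966]
```

>>> carry_out([
  {"slide": [0,0.001,0.015],"spin": 0},
  {"slide": [0,0,0.018],"spin": 0},
  {"slide": [0,0,0.015],"spin": 0},
  {"slide": [0,0,0.012],"spin": 0},
  {"slide": [0,0,0.012],"spin": 0},
  {"slide": [0,0,0.012],"spin": 0},
  {"slide": [0,0,0.008],"spin": 0},
  {"slide": [0,0,0.005],"spin": 0},
  {"slide": [0,0,0],"spin": 0},
  {"slide": [0,0,0],"spin": 0},
  {"slide": [0,0,0],"spin": 0},
])

```text
t: 47.87
eef_pos: [600.9, 174.8, 218.2]
tcp_rot: [3.141, -0.0, 1.655]
ft_force: [-0.7, 1.5, 0.7]
opening: 0.104
grip_force: 30.0
```

```bash
python3 plan.py 600.5 174.8 218 94.8; python3 bar.py
```

```text
t 47.87 pos [600.9 174.8 218.2] yaw 94.8 F [-0.65  1.54  0.69] grip 30.0 open 0.104
  total spin 0.0 then slide tool mm [-0.  -0.4  0.2] frac [-0.     -0.0009  0.0005]
[-172.5, -127.5] [(-56, np.float64(-0.04)), (-54, np.float64(-0.05)), (-47, np.float64(-0.15))]
[-97.5, -52.5] [(-188, np.float64(-0.05)), (-188, np.float64(-0.04)), (-188, np.float64(-0.06))]
[172.5, 127.5] [(-60, np.float64(0.04)), (-60, np.float64(0.03)), (-58, np.float64(0.05))]
```

>>> carry_out([
  {"slide": [0,0,0],"spin": 0},
  {"slide": [0,0,0],"spin": 0},
  {"slide": [0,0,0],"spin": 0},
  {"slide": [0,0,0],"spin": 0},
  {"slide": [0,0,0],"spin": 0},
  {"slide": [0,0,0],"spin": 0},
  {"slide": [0,0,-0.04],"spin": 0},
  {"slide": [0,0,-0.07],"spin": 0},
  {"slide": [0,0,-0.05],"spin": 0},
  {"slide": [0,0,0],"spin": 0},
  {"slide": [0,0,0],"spin": 0},
], hand=0.5)

```text
t: 48.83
eef_pos: [601.0, 174.8, 282.7]
tcp_rot: [3.14, -0.0, 1.655]
ft_force: [-0.2, -0.6, -0.5]
opening: 0.496
grip_force: 0.0
```

```bash
python3 plan.py 508.1 98.2 215 94.8; python3 bar.py
```

```text
t 48.83 pos [601.  174.8 282.7] yaw 94.8 F [-0.18 -0.59 -0.48] grip 0.0 open 0.496
  total spin 0.0 then slide tool mm [-68.6 -99.   67.7] frac [-0.1715 -0.2476  0.1693]
[-172.5, -127.5] [(-87, np.float64(-0.04)), (-76, np.float64(-0.05)), (-68, np.float64(-0.03))]
[-97.5, -52.5] [(-198, np.float64(-0.04)), (-192, np.float64(-0.05)), (-188, np.float64(-0.03))]
[172.5, 127.5] [(-49, np.float64(0.06)), (-48, np.float64(0.05)), (-45, np.float64(0.07))]
```

>>> carry_out([
  {"slide": [-0.043,-0.062,0],"spin": 0},
  {"slide": [-0.043,-0.062,0],"spin": 0},
  {"slide": [-0.043,-0.062,0.04],"spin": 0},
  {"slide": [-0.0425,-0.0616,0.06],"spin": 0},
  {"slide": [0,0,0.08],"spin": 0},
  {"slide": [0,0,0.05],"spin": 0},
  {"slide": [0,0,0],"spin": 0},
  {"slide": [0,0,0],"spin": 0},
])

```text
t: 49.55
eef_pos: [507.5, 98.1, 189.0]
tcp_rot: [-3.139, -0.0, 1.655]
ft_force: [0.3, 0.1, 0.4]
opening: 0.502
grip_force: 0.0
```

```bash
python3 plan.py 508.1 98.2 133 94.8
```

```text
t 49.55 pos [507.5  98.1 189. ] yaw 94.8 F [0.28 0.13 0.37] grip 0.0 open 0.502
  total spin -0.0 then slide tool mm [ 0.   0.6 56. ] frac [1.000e-04 1.600e-03 1.401e-01]
```

>>> carry_out([
  {"slide": [0,0,0.06],"spin": 0},
  {"slide": [0,0,0.06],"spin": 0},
  {"slide": [0,0,0.02],"spin": 0},
  {"slide": [0,0,0],"spin": 0},
  {"slide": [0,0,0],"spin": 0},
])

```text
t: 49.97
eef_pos: [508.5, 98.4, 134.8]
tcp_rot: [3.141, -0.0, 1.655]
ft_force: [0.7, 0.1, 0.8]
opening: 0.503
grip_force: 0.0
```

>>> carry_out([
  {"slide": [0,0,0],"spin": 0},
  {"slide": [0,0,0],"spin": 0},
  {"slide": [0,0,0],"spin": 0},
  {"slide": [0,0,0],"spin": 0},
  {"slide": [0,0,0],"spin": 0},
  {"slide": [0,0,0],"spin": 0},
  {"slide": [0,0,0],"spin": 0},
  {"slide": [0,0,0],"spin": 0},
], hand=1)

```text
t: 50.63
eef_pos: [508.0, 98.2, 134.0]
tcp_rot: [3.141, -0.0, 1.655]
ft_force: [0.6, -0.1, 2.4]
opening: 0.109
grip_force: 30.0
```

```bash
python3 plan.py 524.6 93.5 238 94.8
```

```text
t 50.63 pos [508.   98.2 134. ] yaw 94.8 F [ 0.65 -0.11  2.39] grip 30.0 open 0.109
  total spin 0.0 then slide tool mm [  -6.    16.2 -104. ] frac [-0.0151  0.0404 -0.2599]
```

>>> carry_out([
  {"slide": [0,0,-0.04],"spin": 0},
  {"slide": [0,0,-0.08],"spin": 0},
  {"slide": [0,0,-0.08],"spin": 0},
  {"slide": [-0.015,0.04,-0.0625],"spin": 0},
  {"slide": [0,0,0],"spin": 0},
  {"slide": [0,0,0],"spin": 0},
  {"slide": [0,0,0],"spin": 0},
])

```text
t: 51.22
eef_pos: [523.5, 93.5, 237.7]
tcp_rot: [-3.14, -0.0, 1.655]
ft_force: [0.4, 0.0, -2.3]
opening: 0.102
grip_force: 30.0
```

```bash
python3 plan.py 606.5 100.3 239 94.8
```

```text
t 51.22 pos [523.5  93.5 237.7] yaw 94.8 F [ 0.44  0.02 -2.31] grip 30.0 open 0.102
  total spin -0.0 then slide tool mm [-0.2 83.3 -1.3] frac [-0.0005  0.2083 -0.0031]
```

>>> carry_out([
  {"slide": [0,0.04,-0.001],"spin": 0},
  {"slide": [0,0.04,0],"spin": 0},
  {"slide": [0,0.04,0],"spin": 0},
  {"slide": [0,0.035,0],"spin": 0},
  {"slide": [0,0.025,0],"spin": 0},
  {"slide": [0,0.017,0],"spin": 0},
  {"slide": [0,0.01,0],"spin": 0},
  {"slide": [0,0,0],"spin": 0},
  {"slide": [0,0,0],"spin": 0},
])

```text
t: 51.97
eef_pos: [606.4, 100.5, 239.0]
tcp_rot: [-3.141, -0.0, 1.655]
ft_force: [-0.6, 0.9, -1.5]
opening: 0.103
grip_force: 30.0
```

```bash
python3 plan.py 606.7 100.3 216.5 94.8
```

```text
t 51.97 pos [606.4 100.5 239. ] yaw 94.8 F [-0.56  0.92 -1.51] grip 30.0 open 0.103
  total spin 0.0 then slide tool mm [-0.2  0.3 22.5] frac [-0.0005  0.0008  0.0562]
```

>>> carry_out([
  {"slide": [0,0,0.014],"spin": 0},
  {"slide": [0,0,0.014],"spin": 0},
  {"slide": [0,0,0.011],"spin": 0},
  {"slide": [0,0,0.008],"spin": 0},
  {"slide": [0,0,0.006],"spin": 0},
  {"slide": [0,0,0.003],"spin": 0},
  {"slide": [0,0,0],"spin": 0},
  {"slide": [0,0,0],"spin": 0},
  {"slide": [0,0,0],"spin": 0},
])

```text
t: 52.72
eef_pos: [606.9, 100.5, 217.2]
tcp_rot: [3.141, -0.0, 1.655]
ft_force: [-1.2, 0.4, 0.2]
opening: 0.102
grip_force: 30.0
```

```bash
python3 plan.py 606.7 100.3 216.5 94.8; python3 bar.py
```

```text
t 52.72 pos [606.9 100.5 217.2] yaw 94.8 F [-1.16  0.37  0.22] grip 30.0 open 0.102
  total spin 0.0 then slide tool mm [-0.1 -0.2  0.7] frac [-0.0003 -0.0006  0.0017]
[-172.5, -127.5] [(-56, np.float64(-0.09)), (-51, np.float64(-0.1)), (-45, np.float64(-0.08))]
[-97.5, -52.5] [(-200, np.float64(-0.1)), (-200, np.float64(-0.11)), (-197, np.float64(-0.09))]
[172.5, 127.5] [(-58, np.float64(0.0)), (-53, np.float64(0.01)), (-37, np.float64(0.14))]
```

>>> carry_out([
  {"slide": [0,0,0],"spin": 0},
  {"slide": [0,0,0],"spin": 0},
  {"slide": [0,0,0],"spin": 0},
  {"slide": [0,0,0],"spin": 0},
  {"slide": [0,0,0],"spin": 0},
  {"slide": [0,0,0],"spin": 0},
  {"slide": [0,0,-0.04],"spin": 0},
  {"slide": [0,0,-0.07],"spin": 0},
  {"slide": [0,0,-0.06],"spin": 0},
  {"slide": [0,0,0],"spin": 0},
], hand=0.5)

```text
t: 53.6
eef_pos: [608.3, 100.6, 289.7]
tcp_rot: [3.135, 0.0, 1.655]
ft_force: [0.8, -0.1, 1.2]
opening: 0.503
grip_force: 0.0
```

```bash
python3 plan.py 503.9 -47.5 250 94.8; python3 bar.py
```

```text
t 53.6 pos [608.3 100.6 289.7] yaw 94.8 F [ 0.78 -0.13  1.22] grip 0.0 open 0.503
  total spin 0.0 then slide tool mm [-138.8 -116.4   39.7] frac [-0.3471 -0.291   0.0992]
[-172.5, -127.5] [(-52, np.float64(-0.08)), (-44, np.float64(-0.07)), (-42, np.float64(-0.17))]
[-97.5, -52.5] [(-186, np.float64(-0.1)), (-186, np.float64(-0.09)), (-185, np.float64(-0.08))]
[172.5, 127.5] [(-82, np.float64(0.01)), (-73, np.float64(0.0)), (-65, np.float64(0.02))]
```

>>> carry_out([
  {"slide": [-0.0694,-0.0582,0],"spin": 0},
  {"slide": [-0.0694,-0.0582,0],"spin": 0},
  {"slide": [-0.0694,-0.0582,0],"spin": 0},
  {"slide": [-0.0694,-0.0582,0.03],"spin": 0},
  {"slide": [-0.0694,-0.0582,0.06],"spin": 0},
  {"slide": [0,0,0.08],"spin": 0},
  {"slide": [0,0,0.08],"spin": 0},
  {"slide": [0,0,0],"spin": 0},
  {"slide": [0,0,0],"spin": 0},
])

```text
t: 54.4
eef_pos: [502.7, -46.3, 185.0]
tcp_rot: [-3.138, -0.001, 1.654]
ft_force: [-0.3, -1.0, 1.3]
opening: 0.496
grip_force: 0.0
```

```bash
python3 plan.py 503.9 -47.4 133 94.8; python3 tabs.py IL | head -0
cat > hung.py <<'E'
from cell import *
from h import *
import cv2,sys
# profile along the bar across tab tops (z=252) from the top camera
th=np.radians(4.76);ex=np.array([np.cos(th),np.sin(th),0]);ey=np.array([-np.sin(th),np.cos(th),0])
im=read_camera("top")["color"].min(2)
for n,y0,z in(("OL",150,252),("IL",75,252),("IR",-75,252),("OR",-150,252)):
    for x in(0,3):
        print(n,x,[int(cv2.getRectSubPix(im,(1,1),tuple(map(float,proj("top",np.array([612.5,25.6,z])+x*ex+(y0+y)*ey))))[0,0]) for y in range(-24,25,2)])
E
python3 hung.py
```

```text
t 54.4 pos [502.7 -46.3 185. ] yaw 94.8 F [-0.33 -1.01  1.33] grip 0.0 open 0.496
  total spin -0.0 then slide tool mm [-1.2  1.1 52. ] frac [-0.003   0.0027  0.1301]
OL 0 [143, 41, 203, 151, 49, 8, 191, 212, 208, 208, 208, 206, 207, 207, 208, 207, 209, 216, 122, 76, 148, 197, 197, 195, 197]
OL 3 [167, 76, 205, 217, 189, 131, 188, 195, 206, 201, 194, 190, 188, 188, 186, 173, 168, 196, 196, 195, 199, 197, 196, 195, 196]
IL 0 [50, 69, 61, 39, 48, 132, 70, 196, 211, 209, 207, 208, 209, 208, 208, 207, 208, 212, 225, 96, 31, 16, 161, 200, 194]
IL 3 [157, 157, 170, 126, 105, 206, 192, 200, 198, 192, 181, 157, 154, 168, 179, 208, 163, 156, 137, 142, 147, 185, 205, 201, 195]
IR 0 [55, 52, 50, 52, 54, 62, 71, 71, 72, 69, 69, 75, 79, 79, 74, 76, 75, 74, 71, 72, 75, 73, 55, 46, 48]
IR 3 [47, 50, 49, 56, 63, 69, 74, 74, 73, 73, 75, 73, 72, 74, 72, 72, 73, 74, 75, 76, 75, 71, 54, 44, 52]
OR 0 [172, 152, 95, 48, 42, 36, 53, 156, 210, 209, 209, 209, 208, 209, 209, 210, 209, 208, 212, 194, 73, 77, 165, 108, 48]
OR 3 [195, 196, 158, 115, 99, 108, 136, 175, 200, 200, 200, 204, 206, 210, 210, 209, 207, 205, 208, 193, 125, 111, 184, 156, 101]Exception ignored on flushing sys.stdout:
BrokenPipeError: [Errno 32] Broken pipe
```

>>> carry_out([
  {"slide": [-0.002,0.001,0.06],"spin": 0},
  {"slide": [0,0,0.05],"spin": 0},
  {"slide": [0,0,0.02],"spin": 0},
  {"slide": [0,0,0],"spin": 0},
  {"slide": [0,0,0],"spin": 0},
])

```text
t: 54.92
eef_pos: [504.4, -47.0, 134.9]
tcp_rot: [3.141, 0.0, 1.655]
ft_force: [0.2, -0.1, 0.2]
opening: 0.5
grip_force: 0.0
```

>>> carry_out([
  {"slide": [0,0,0],"spin": 0},
  {"slide": [0,0,0],"spin": 0},
  {"slide": [0,0,0],"spin": 0},
  {"slide": [0,0,0],"spin": 0},
  {"slide": [0,0,0],"spin": 0},
  {"slide": [0,0,0],"spin": 0},
  {"slide": [0,0,0],"spin": 0},
  {"slide": [0,0,0],"spin": 0},
], hand=1)

```text
t: 55.58
eef_pos: [503.8, -47.2, 134.0]
tcp_rot: [3.142, -0.0, 1.655]
ft_force: [-0.3, 0.5, 1.3]
opening: 0.104
grip_force: 30.0
```

```bash
python3 plan.py 537 -55.9 241 94.8
```

```text
t 55.58 pos [503.8 -47.2 134. ] yaw 94.8 F [-0.3   0.47  1.32] grip 30.0 open 0.104
  total spin 0.0 then slide tool mm [ -11.5   32.3 -107. ] frac [-0.0287  0.0808 -0.2675]
```

>>> carry_out([
  {"slide": [0,0,-0.04],"spin": 0},
  {"slide": [0,0,-0.08],"spin": 0},
  {"slide": [0,0,-0.08],"spin": 0},
  {"slide": [-0.0287,0.03,-0.071],"spin": 0},
  {"slide": [0,0.05,0],"spin": 0},
  {"slide": [0,0,0],"spin": 0},
  {"slide": [0,0,0],"spin": 0},
  {"slide": [0,0,0],"spin": 0},
])

```text
t: 56.25
eef_pos: [535.8, -55.7, 241.4]
tcp_rot: [-3.14, -0.001, 1.655]
ft_force: [0.1, 0.5, -2.3]
opening: 0.101
grip_force: 30.0
```

```bash
python3 plan.py 618.9 -49.1 242.5 94.8
```

```text
t 56.25 pos [535.8 -55.7 241.4] yaw 94.8 F [ 0.12  0.52 -2.33] grip 30.0 open 0.101
  total spin 0.0 then slide tool mm [-0.4 83.3 -1.1] frac [-0.001   0.2083 -0.0028]
```

>>> carry_out([
  {"slide": [-0.001,0.04,-0.001],"spin": 0},
  {"slide": [0,0.04,0],"spin": 0},
  {"slide": [0,0.04,0],"spin": 0},
  {"slide": [0,0.035,0],"spin": 0},
  {"slide": [0,0.025,0],"spin": 0},
  {"slide": [0,0.017,0],"spin": 0},
  {"slide": [0,0.01,0],"spin": 0},
  {"slide": [0,0,0],"spin": 0},
  {"slide": [0,0,0],"spin": 0},
])

```text
t: 57.0
eef_pos: [618.7, -49.3, 242.5]
tcp_rot: [-3.141, -0.0, 1.655]
ft_force: [-0.8, 0.7, -0.3]
opening: 0.105
grip_force: 30.0
```

>>> carry_out([
  {"slide": [0,0,0.014],"spin": 0},
  {"slide": [0,0,0.014],"spin": 0},
  {"slide": [0,0,0.011],"spin": 0},
  {"slide": [0,0,0.008],"spin": 0},
  {"slide": [0,0,0.006],"spin": 0},
  {"slide": [0,0,0.003],"spin": 0},
  {"slide": [0,0,0],"spin": 0},
  {"slide": [0,0,0],"spin": 0},
  {"slide": [0,0,0],"spin": 0},
])

```text
t: 57.75
eef_pos: [619.3, -49.4, 220.5]
tcp_rot: [3.141, -0.0, 1.655]
ft_force: [-0.8, 0.4, -0.3]
opening: 0.1
grip_force: 30.0
```

```bash
python3 plan.py 618.9 -49.1 220 94.8; python3 bar.py
```

```text
t 57.75 pos [619.3 -49.4 220.5] yaw 94.8 F [-0.78  0.4  -0.27] grip 30.0 open 0.1
  total spin 0.0 then slide tool mm [ 0.3 -0.4  0.5] frac [ 0.0007 -0.0009  0.0013]
[-172.5, -127.5] [(-126, np.float64(-0.05)), (-124, np.float64(-0.04)), (-116, np.float64(-0.06))]
[-97.5, -52.5] [(-65, np.float64(-0.08)), (-64, np.float64(-0.07)), (-64, np.float64(-0.06))]
[172.5, 127.5] [(-87, np.float64(0.04)), (-85, np.float64(0.05)), (-72, np.float64(0.03))]
```

>>> carry_out([
  {"slide": [0,0,0.003],"spin": 0},
  {"slide": [0,0,0],"spin": 0},
  {"slide": [0,0,0],"spin": 0},
])

```text
t: 58.05
eef_pos: [619.3, -49.4, 219.2]
tcp_rot: [3.141, 0.0, 1.655]
ft_force: [-1.1, -0.9, -0.1]
opening: 0.103
grip_force: 30.0
```

>>> carry_out([
  {"slide": [0,0,0],"spin": 0},
  {"slide": [0,0,0],"spin": 0},
  {"slide": [0,0,0],"spin": 0},
  {"slide": [0,0,0],"spin": 0},
  {"slide": [0,0,0],"spin": 0},
  {"slide": [0,0,0],"spin": 0},
  {"slide": [0,0,-0.04],"spin": 0},
  {"slide": [0,0,-0.08],"spin": 0},
  {"slide": [0,0,-0.08],"spin": 0},
  {"slide": [0,-0.08,-0.06],"spin": 0},
  {"slide": [0,-0.09,0],"spin": 0},
  {"slide": [0,-0.09,0],"spin": 0},
], hand=0.5)

```text
t: 59.05
eef_pos: [514.7, -58.1, 324.0]
tcp_rot: [3.139, 0.001, 1.655]
ft_force: [-0.1, -1.5, -0.3]
opening: 0.501
grip_force: 0.0
```

>>> carry_out([
  {"slide": [0,-0.09,0],"spin": 0},
  {"slide": [0,-0.05,0],"spin": 0},
  {"slide": [0,0,0],"spin": 0},
  {"slide": [0,0,0],"spin": 0},
  {"slide": [0,0,0],"spin": 0},
  {"slide": [0,0,0],"spin": 0},
  {"slide": [0,0,0],"spin": 0},
  {"slide": [0,0,0],"spin": 0},
])

```text
t: 59.72
eef_pos: [460.3, -62.7, 322.7]
tcp_rot: [-3.141, -0.0, 1.655]
ft_force: [-0.2, -0.6, -0.8]
opening: 0.497
grip_force: 0.0
```

```bash
python3 plan.py 618.9 -49.1 220 94.8; python3 bar.py; python3 hung.py
```

```text
t 59.72 pos [460.3 -62.7 322.7] yaw 94.8 F [-0.24 -0.56 -0.8 ] grip 0.0 open 0.497
  total spin 0.001 then slide tool mm [  0.3 159.2 102.7] frac [0.0008 0.3979 0.2567]
[-172.5, -127.5] [(-91, np.float64(-0.04)), (-80, np.float64(-0.05)), (-72, np.float64(-0.03))]
[-97.5, -52.5] [(-70, np.float64(-0.07)), (-63, np.float64(-0.08)), (-62, np.float64(-0.06))]
[172.5, 127.5] [(-21, np.float64(0.04)), (-16, np.float64(0.03)), (-15, np.float64(0.05))]
OL 0 [203, 118, 132, 99, 27, 88, 194, 208, 204, 204, 206, 204, 205, 204, 204, 205, 209, 183, 93, 30, 97, 175, 194, 193, 192]
OL 3 [192, 106, 113, 199, 163, 124, 193, 201, 196, 197, 203, 207, 204, 202, 194, 193, 195, 193, 156, 116, 159, 191, 195, 193, 194]
IL 0 [53, 93, 77, 35, 30, 106, 167, 205, 205, 204, 203, 203, 203, 204, 205, 204, 207, 215, 169, 63, 30, 32, 30, 151, 194]
IL 3 [182, 184, 190, 141, 111, 195, 182, 200, 198, 192, 182, 181, 176, 160, 161, 174, 149, 156, 114, 128, 109, 137, 182, 202, 197]
IR 0 [45, 44, 44, 45, 39, 89, 186, 208, 205, 204, 203, 202, 204, 204, 204, 205, 207, 208, 171, 54, 28, 52, 50, 40, 43]
IR 3 [59, 68, 63, 61, 58, 74, 124, 183, 200, 193, 187, 182, 182, 172, 158, 163, 174, 191, 173, 124, 169, 179, 131, 67, 53]
OR 0 [186, 187, 137, 55, 35, 31, 67, 196, 207, 204, 204, 204, 204, 203, 203, 204, 204, 207, 199, 133, 70, 53, 129, 139, 70]
OR 3 [188, 195, 187, 160, 143, 133, 143, 176, 183, 188, 193, 198, 198, 194, 189, 187, 188, 189, 175, 154, 162, 131, 159, 188, 143]
```

```bash
python3 -c "
from cell import *
print(job_done())"
```

```text
the job is handed in; nothing more can be done
None
```

The job is handed in: doubles on the outer seats, singles on the inner seats, bar level by my last camera readings, about 60 s used; I first mistook a single for a double, so two singles hung early and went back to the table before the proper order.

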